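Keep a varnished induction coil turning on the hand winder, then park it at the pointer

ROBOT

A 6-joint arm with a two-finger parallel gripper is mounted at the origin on the work surface. World frame = base frame: x ahead of the robot, y to its left, z up, the work surface at z = 0. Lengths are in m, angles in rad, forces in N, time in s.
With the tool pointing down it reaches from about 0.35 to 0.85 m from the base axis. Payload 8.1 kg.
Tool frame: the origin (TCP) lies between the finger pads; the fingertips stand 8 mm ahead of it and the grasp point (between the pads) lies 11 mm behind it; z points along the fingers, y is the direction in which the jaws open and shut (so a half turn about z gives the same grasp; the last joint's range is limited). The gripper opens to 85 mm and grips with 20 to 120 N. Pads are 22 mm wide; open, the fingers measure 114 mm over their backs; the gripper's body (76 mm by 85 mm) begins 54 mm behind the grasp point. The pads swing forward as they close: fully open they stand 13 mm farther back than shut.
Start: joints at [1.084, 0.13, 1.488, -0, 1.523, -0.085], TCP at [0.235, 0.552, 0.2] pointing down, gripper open.
Joint ranges: [-2.96, 2.96], [-0.89, 2.26], [0.02, 2.5], [-1.34, 4.48], [0, 2.73], [-2.66, 2.66]. Speed limits (rad/s): [2.39, 2.39, 2.79, 3.14, 3.14, 3.14].

INTERFACE

Orientations are given as [roll, pitch, yaw] about the fixed x, y, z axes, in that order (R = Rz(yaw) Ry(pitch) Rx(roll)).
In Python, from station import sensors, imaging, close_job gives the robot as it stands.
- The arm moves only by the tool play_rows, never from a script. Its argument "steps" is a list of rows, each a list of 3 entries, a list of its own where there are three numbers: the opening, from 0 (shut) to 1 (fully open), then the shift along the tool's x, y, z in m, then the turn, a rotation vector about the tool's x, y, z in degrees. A call has 1 to 10 rows; each row is the pose to reach, as a shift and turn from the pose commanded when the call began, along the tool's axes at that moment; what a row does not reach only later rows make up. A row lasts 1/12 s, in which the tool goes at most 41.7 mm and 7.16 degrees, less where a joint would pass 70% of its speed; a pose out of reach is approached as far as the arm can. A call with a gripper value outside its range is refused whole. The fingers move at their own pace and stop on an object; "squeeze" is the grip in N (left out, the last holds). Time passes only in rows, so rows that repeat a pose let the fingers close. It gives the time, the measured TCP pose, the force and the opening at its end, in the units of the state.
- sensors.get_obs(): the state, without advancing time (a new reading comes with each control period).
- imaging.snapshot(name): name is "scene" or "side" or "wrist"; returns a dict with "frame" (384x512x3 uint8, blue, green, red), "intrinsics" (3x3 intrinsics, pixels), "dist" ([k1, k2, p1, p2, k3] as OpenCV has them; the pictures are not rectified), "world_to_cam" (4x4, takes a point from world to camera coordinates); the wrist camera has in their place "hand_eye" (4x4, takes a point from camera to tool coordinates, whose origin is the TCP and whose axes are the flange's). Camera axes: x right, y down, z forward; pixel columns grow to the right and rows downward; lengths in m; the calibration is good to about 2 mm. A picture is of the moment at which its call begins: read the wrist's pose just before it. There is no depth.
- close_job(): hands the job in, once; it reports no verdict.
The state is a dict: "t": time; "joint_pos": joint angles; "joint_velocities": joint speeds; "tau": joint torques, N m; "position": TCP position; "tool_rot": TCP orientation; "wrist_force": force on the tool from outside, world axes, zero at the start; "wrist_torque": the same for the moment, N m; "width": opening from 0.0 (shut) to 1.0 (fully open).
Only numpy, scipy, OpenCV 4.12 (cv2) and the standard library are available. Lean on these libraries where they do the work, as an engineer would, in place of code of your own. Each camera call takes 0.05 s, during which the arm holds its last target.

TASK

A freshly varnished induction-hob coil is clamped on the faceplate of the hand-cranked coil winder, and the varnish must level out while it sets: turn the crank so that the faceplate runs at 15 turns a minute, give or take 2, either way round, for 8 seconds without a break, and never above 20 or varnish is thrown off. Then bring the faceplate to a standstill with the coil's white terminal block facing the fixed pointer, let go of the crank and move clear. Work by the crank's knob only, keep off the wet coil, its faceplate and the drag pad on the rim, and leave the multimeter, jar and screwdriver where they are.

Things in the scene. Friction and masses are not known exactly. Their poses are not given: they have to be found in the camera images.
- winder: Hand-cranked flat-coil winder bolted to the bench: dark bed 220 x 610 x 18 mm, green gear case 86 mm high on it. Origin on the bench top straight under the crank's axis, z up. The faceplate's axis (also vertical) lies 285 mm from it along the winder's own +y. At the +y end stand two steel posts under 165 mm high: in the middle the pointer, beside it the drag pad's guide.
- crank: The crank: steel arm, top 131 mm above the bench, counterweight behind, no stops, turns almost without friction of its own. Origin on the bench under the crank's axis; its own +y points from the axis to the knob, whose axis lies 75 mm out.
- grip (a point): Point on the axis of the crank's upright dark wooden knob, 165 mm above the bench, where it is best gripped. The knob is 33 mm thick, from 133 to 187 mm above the bench; it spins freely on its pin, so the hand need not turn with the crank.
- spindle (a joint): Faceplate angle in rad, anticlockwise from above positive, no stops, counting on over full turns. At 0 and every full turn the terminal block faces the pointer. 15 turns a minute are 1.57 rad/s. Inertia about 0.025 kg m2, uncertain by a third. The drag pad and the bearing brake it with about 0.03 N m at any speed, uncertain by more than half.
- faceplate: Round aluminium faceplate, 270 mm across, 20 mm thick; on it a flat copper coil on a black former (204 mm across), clamped by a nut in the middle. Origin on its axis, underside, 106 mm above the bench; plate top 126, coil top 138, nut top 160 mm above the bench. White terminal block 34 mm wide, 26 deep, top 152 mm, at the former's edge towards the faceplate's own +y.
- block (a point): Middle of the outer face of the coil's white terminal block, 102 mm from the faceplate's axis, 146 mm above the bench; goes round with the faceplate.
- mark (a point): Just before the tip of the fixed steel pointer, 107 mm from the faceplate's axis along the winder's +y, 146 mm above the bench; when the block faces the pointer squarely its outer face is 5 mm from this point.
- multimeter: Orange multimeter 90 x 185 x 40 mm lying on the bench; origin at the centre of its underside.
- jar: Closed amber varnish jar, 68 mm across, 85 mm high; origin at the centre of its underside.
- screwdriver: Blue screwdriver 200 mm long lying on the bench; origin under its middle.
- clutch (a point): On the crank's axis, top of the case. The crank drives the faceplate, same sense, 1:1, through a magnetic drag clutch in the case that slips: torque on the faceplate is about 0.04 N m per rad/s that the crank turns faster than it (and holds it back likewise when the crank is slower); no springback, no fixed relation of the two angles.
- pad: Small wooden drag pad, 22 x 34 x 28 mm with a brass stud, resting by its weight on the faceplate's rim in a fixed square guide. Origin at the centre of its underside. It brakes the faceplate and is left alone.

How it is judged:
By the outcome, as a careful person would: the job done as asked, in the order asked, and still so for the second after the job is handed in, with the robot touching nothing.
It also fails if it takes over 58 s, if anything falls off the work surface, if the arm or the gripper's body presses on something with over 40 N, if the wrist force passes 120 N, or if a joint passes its speed limit or range.

## Working session

There is one attempt and no reset: what is moved stays moved. The work goes in short steps, Python scripts to look and compute and a tool call to move; the robot and the scene stay as the last step left them, time stands still between calls to the robot, and variables do not carry over. Pictures are saved under pics/ and viewed, and the job is handed in when it is done.

Besides the shell and the picture viewer there is one more tool, called after "Call:" as name(argument=value, ...) on one line, values as JSON. play_rows: Moves the arm, as the interface text tells. Its arguments: {"type":"object","properties":{"steps":{"type":"array"},"squeeze":{"type":"number"}},"required":["steps"]}

I'll start by reading the state and taking the pictures.

```bash
ls && mkdir -p pics
cat > h.py <<'E'
import numpy as np, cv2
from station import sensors, imaging
def snap(name, fn=None):
    s=imaging.snapshot(name)
    if fn: cv2.imwrite('pics/'+fn, s['frame'])
    return s
E
python3 - <<'E'
from h import *
o=sensors.get_obs()
for k,v in o.items(): print(k,np.round(v,4))
for n in ['scene','side','wrist']:
    s=snap(n,n+'0.png'); 
    np.savez('pics/'+n+'0.npz',**s)
    for k in s:
        if k!='frame': print(n,k,np.round(s[k],4).tolist())
print(sensors.get_obs()['t'])
E
```

```text
pics
t 0.0
joint_pos [ 1.0836  0.1312  1.4893 -0.      1.523  -0.0854]
joint_velocities [-0.002  -0.0004 -0.0009 -0.0005  0.001   0.0017]
tau [ 1.00000e-03 -5.69375e+01 -5.00575e+01 -1.00000e-04  1.40000e-02
  0.00000e+00]
position [0.2343 0.5517 0.1994]
tool_rot [-3.1398e+00 -2.0000e-04  2.7398e+00]
wrist_force [-0.2121 -0.4799 -1.2097]
wrist_torque [-0.0047  0.0354  0.0056]
width 0.9981
scene intrinsics [[364.2613, 0.0, 255.8152], [0.0, 364.2613, 187.7914], [0.0, 0.0, 1.0]]
scene dist [0.0264, 0.0, 0.0, 0.0, 0.0]
scene world_to_cam [[-0.8788, 0.4771, -0.0118, 0.5597], [0.3318, 0.5929, -0.7337, -0.1066], [-0.343, -0.6487, -0.6793, 1.3086], [0.0, 0.0, 0.0, 1.0]]
side intrinsics [[432.7325, 0.0, 256.3341], [0.0, 432.7325, 194.8856], [0.0, 0.0, 1.0]]
side dist [0.0392, 0.0, 0.0, 0.0, 0.0]
side world_to_cam [[0.9649, -0.2624, 0.0067, -0.6091], [-0.178, -0.6728, -0.7181, 0.1572], [0.193, 0.6918, -0.6959, 1.1986], [0.0, 0.0, 0.0, 1.0]]
wrist intrinsics [[311.0151, 0.0, 250.6335], [0.0, 311.0151, 193.396], [0.0, 0.0, 1.0]]
wrist dist [-0.0126, 0.0, 0.0, 0.0, 0.0]
wrist hand_eye [[-0.001, -0.9572, -0.2893, 0.074], [1.0, -0.001, 0.0, 0.0005], [-0.0003, -0.2893, 0.9572, -0.1722], [0.0, 0.0, 0.0, 1.0]]
0.15
```

View pics/scene0.png

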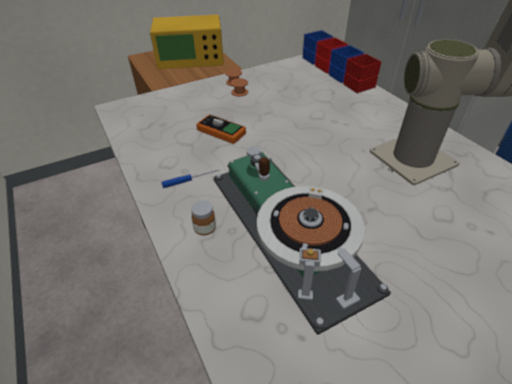

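View pics/side0.png

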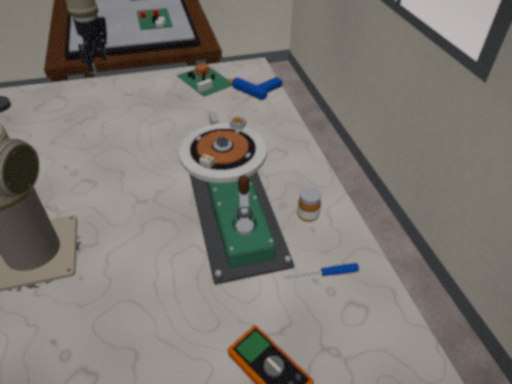

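View pics/wrist0.png

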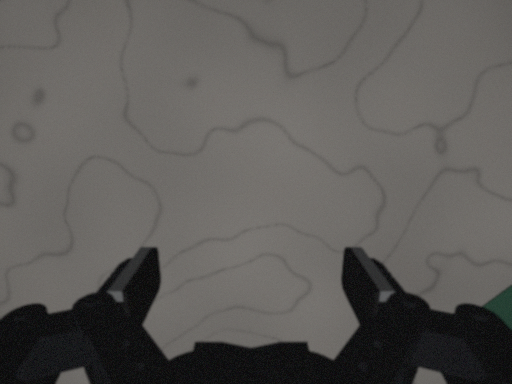

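Run:
```python
import cv2
a=cv2.imread('pics/scene0.png')[140:335,150:400]; cv2.imwrite('pics/scene0z.png',cv2.resize(a,None,fx=3,fy=3,interpolation=cv2.INTER_CUBIC))
a=cv2.imread('pics/side0.png')[90:290,165:365]; cv2.imwrite('pics/side0z.png',cv2.resize(a,None,fx=3,fy=3,interpolation=cv2.INTER_CUBIC))
```

```text
(no output)
```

View pics/scene0z.png

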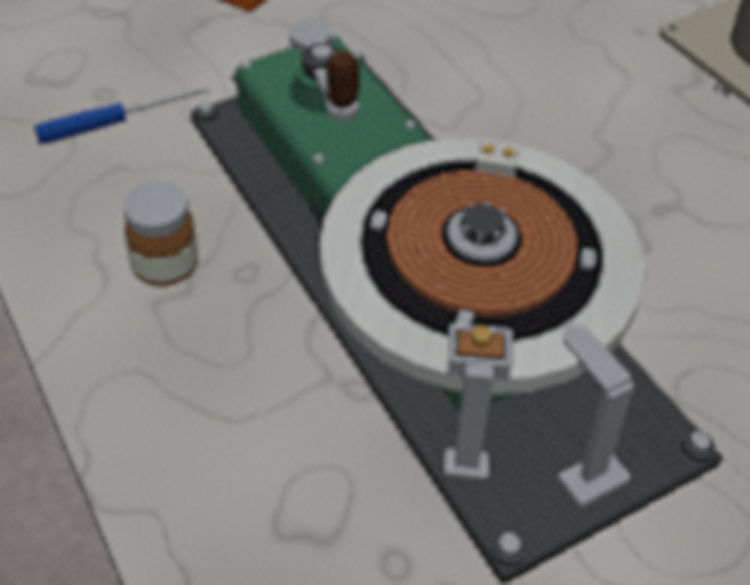

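View pics/side0z.png

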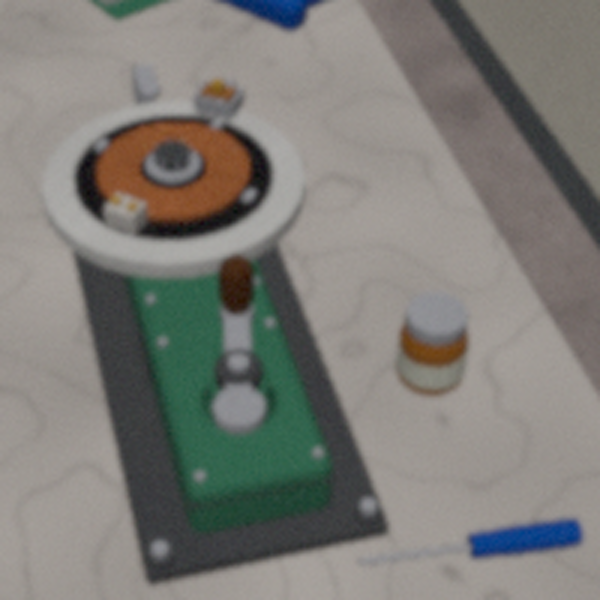

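```bash
cat >> h.py <<'E'
from scipy.optimize import least_squares
def ray(s,uv,T=None):
    uv=np.atleast_2d(np.asarray(uv,float))
    n=cv2.undistortPoints(uv.reshape(-1,1,2),s['intrinsics'],s['dist']).reshape(-1,2)
    d=np.c_[n,np.ones(len(n))]
    W=s['world_to_cam'] if T is None else np.linalg.inv(T)
    R,t=W[:3,:3],W[:3,3]
    return -R.T@t, d@R
def onplane(s,uv,z,T=None):
    o,d=ray(s,uv,T)
    return o+d*((z-o[2])/d[:,2])[:,None]
def tri(rays):
    A=np.zeros((3,3));b=np.zeros(3)
    for o,d in rays:
        d=d/np.linalg.norm(d);P=np.eye(3)-np.outer(d,d);A+=P;b+=P@o
    p=np.linalg.solve(A,b)
    return p,[np.linalg.norm((np.eye(3)-np.outer(d,d)/(d@d))@(p-o)) for o,d in rays]
def proj(s,p):
    p=np.atleast_2d(np.asarray(p,float)); W=s['world_to_cam']
    rv=cv2.Rodrigues(W[:3,:3])[0]
    return cv2.projectPoints(p,rv,W[:3,3],s['intrinsics'],s['dist'])[0].reshape(-1,2)
def fitcircle(P,r=None):
    f=lambda q: np.hypot(P[:,0]-q[0],P[:,1]-q[1])-(q[2] if r is None else r)
    x0=[*P[:,:2].mean(0)]+([0.1] if r is None else [])
    q=least_squares(f,x0,loss='soft_l1',f_scale=0.002)
    return q.x,np.sqrt(np.mean(q.fun**2))
def load(n):
    return dict(np.load(n))
E
python3 - <<'E'
from h import *
for n in ['scene','side']:
    s=load(f'pics/{n}0.npz'); f=s['frame']; hsv=cv2.cvtColor(f,cv2.COLOR_BGR2HSV)
    H,S,V=cv2.split(hsv)
    m=((H>4)&(H<18)&(S>90)&(V>95)).astype(np.uint8)
    c,_=cv2.findContours(m,cv2.RETR_EXTERNAL,cv2.CHAIN_APPROX_NONE)
    c=[x for x in c if cv2.contourArea(x)>150]
    for x in c: print(n,'orange',cv2.contourArea(x),cv2.boundingRect(x))
    # knob dark brown
    m=((H<15)&(S>90)&(V<95)&(V>20)).astype(np.uint8)
    nn,l,st,ce=cv2.connectedComponentsWithStats(m)
    for i in range(1,nn):
        if st[i,4]>30: print(n,'brown',st[i],ce[i])
    m=((H>65)&(H<90)&(S>80)).astype(np.uint8)
    nn,l,st,ce=cv2.connectedComponentsWithStats(m)
    for i in range(1,nn):
        if st[i,4]>80: print(n,'green',st[i],ce[i])
E
```

```text
scene orange 2215.0 (279, 197, 63, 47)
scene orange 291.0 (197, 120, 49, 24)
scene orange 1755.5 (128, 50, 114, 41)
scene brown [333  39  11   7  45] [337.15555556  42.31111111]
scene brown [317  44  13  16 127] [323.19685039  51.49606299]
scene brown [344  54  37  39 929] [362.31001076  72.71797632]
scene brown [316  57  12  15 111] [321.52252252  64.27027027]
scene brown [129  59  22  35 240] [139.1625  80.5875]
scene brown [234  86  11   8  65] [239.29230769  89.72307692]
scene brown [200 115  24  17  40] [208.85  123.475]
scene brown [259 158  10  17 137] [263.81751825 165.62043796]
scene brown [192 213  22  13 113] [202.75221239 219.94690265]
scene brown [278 214  25  30  61] [288.         232.90163934]
scene brown [309 227  33  19  62] [325.14516129 240.46774194]
scene green [222 123  18  11 113] [230.52212389 128.11504425]
scene green [ 229  157   63   53 1535] [255.86970684 180.91530945]
side orange 570.5 (228, 325, 86, 59)
side orange 1188.0 (197, 131, 51, 32)
side brown [  45    0   48   81 1578] [61.0095057  46.80291508]
side brown [  93    0  128   72 2422] [170.62758051  47.38645747]
side brown [200  69   9   8  43] [204.04651163  72.23255814]
side brown [239 133  11  20  38] [245.97368421 141.42105263]
side brown [214 155  31  11  65] [228.93846154 161.95384615]
side brown [239 176  10  18 125] [243.232 183.712]
side brown [233 335  34  49  75] [247.72 360.04]
side brown [264 336  45  48  88] [288.88636364 360.97727273]
side green [160   9  11  18 104] [165.31730769  16.97115385]
side green [139  10  17  19 183] [147.25136612  21.40437158]
side green [200  69  31  26 295] [215.79322034  82.70508475]
side green [179  71  23  19 178] [190.53370787  79.06179775]
side green [ 208  182   68   85 3121] [241.16597244 226.4335149 ]
side green [236 331  35  32 569] [252.62038664 346.54481547]
```

Run:
```python
from h import *
S={n:load(f'pics/{n}0.npz') for n in ['scene','side']}
# knob triangulate (centroid ~ z .16)
k=[]
for n,uv in [('scene',(263.8,165.6)),('side',(243.2,183.7))]:
    o,d=ray(S[n],uv); k.append((o,d[0]))
print('knob',tri(k))
for n,uv in [('scene',(263.8,165.6)),('side',(243.2,183.7))]:
    print(onplane(S[n],uv,0.160))
for n in S:
    s=S[n]; f=s['frame']; H,Sa,V=cv2.split(cv2.cvtColor(f,cv2.COLOR_BGR2HSV))
    m=((H>4)&(H<18)&(Sa>90)&(V>95)).astype(np.uint8)
    c,_=cv2.findContours(m,cv2.RETR_EXTERNAL,cv2.CHAIN_APPROX_NONE)
    c=[x for x in c if (cv2.boundingRect(x)[:2] in [(279,197),(197,131)])][0]
    P=onplane(s,c.reshape(-1,2),0.138)
    print(n,'coil circle',fitcircle(P))
    # former + coil: dark region or orange within plate
    h=cv2.convexHull(c)
    e=cv2.fitEllipse(h)
# bed corners
sc=np.array([[720,462],[503,580],[192,115]])/3+[150,140]
si=np.array([[150,580],[385,530],[75,250]])/3+[165,90]
print(onplane(S['scene'],sc,0.018)); print(onplane(S['side'],si,0.018))
```

```text
knob (array([ 0.58098121, -0.0497264 ,  0.16309368]), [np.float64(0.0009319011056390182), np.float64(0.0009319011056389548)])
[[ 0.58006152 -0.05319508  0.16      ]]
[[ 0.58093349 -0.0459502   0.16      ]]
scene coil circle (array([0.56855585, 0.16258802, 0.07700076]), np.float64(0.0009060499796217221))
side coil circle (array([0.56690367, 0.15991657, 0.0769697 ]), np.float64(0.005720974470447642))
[[ 0.46893922  0.37567044  0.018     ]
 [ 0.68069605  0.37202926  0.018     ]
 [ 0.67185131 -0.22701095  0.018     ]]
[[ 0.45603862 -0.2417981   0.018     ]
 [ 0.66620398 -0.24394034  0.018     ]
 [ 0.46073409  0.19692761  0.018     ]]
```

Run:
```python
from h import *
S={n:load(f'pics/{n}0.npz') for n in ['scene','side']}
for n,win in [('scene',(305,185,330,202)),('side',(195,150,218,172))]:
    f=S[n]['frame']; x0,y0,x1,y1=win
    hsv=cv2.cvtColor(f,cv2.COLOR_BGR2HSV)[y0:y1,x0:x1]
    print(n); 
    for j in range(0,y1-y0,1):
        print(y0+j,' '.join('%3d/%3d/%3d'%tuple(p) for p in hsv[j,::2]))
```

```text
scene
185  23/  7/156  15/  7/156  24/  8/155  30/  7/153  15/ 10/154  18/  8/153  23/  7/148  15/ 10/148  20/ 10/152  20/ 10/152  18/  8/154  18/  8/154  15/ 10/155
186  45/  3/164  60/  3/165  60/  2/161  30/  5/159  23/  6/159  23/  7/156  23/  7/151  15/  7/150  23/  7/152  25/ 10/152  15/  7/152  15/ 10/154  18/  8/154
187  80/  5/168  60/  3/169  70/  5/161  22/ 17/163  20/ 24/162  40/  5/161  60/  3/162  20/  5/158  15/  6/157  18/  8/154  10/ 10/155  15/ 10/153  18/  8/153
188  60/  3/170  70/  5/170  75/  3/159  19/ 52/158  19/ 76/157  23/ 13/160  30/  5/167  21/ 20/162  30/  3/161  40/  5/162  20/  5/157  15/  7/154  15/ 10/154
189  60/  3/169  60/  3/170  45/  3/156  19/ 95/147  19/134/148  21/ 16/158  18/ 21/160  19/ 76/157  21/ 21/161  90/  2/164  45/  3/166  40/  5/164  15/  7/156
190  90/  2/169  60/  2/170  30/  2/159  19/ 72/135  18/ 96/138  20/ 10/159  19/ 33/148  20/143/146  18/ 44/156  60/  2/165  90/  3/172  60/  3/171  45/  3/165
191  60/  3/171  75/  3/169  30/  2/166  19/ 13/154  17/ 24/150  30/  5/164  22/ 20/143  19/128/129  20/ 41/144  60/  2/162  60/  1/17
[... 4186 characters left out ...]
  15/  9/162  24/  9/148  12/ 10/128  15/  9/119  10/ 14/113  15/ 15/ 67 138/ 34/ 38 135/ 16/ 31  10/ 27/ 28
168  20/  5/170  23/  6/169  24/  8/169  20/  5/168  30/  6/162  40/  5/152  23/  7/142   0/  6/126  18/ 14/ 91  10/ 11/ 72 175/ 24/ 64  10/ 31/ 49
169  23/  6/169  15/  6/171  15/  6/170  23/  6/171  15/  6/169  15/  9/166  23/  6/161  20/  5/148  30/  4/132  45/  4/119  45/  5/106  40/  8/ 95
170  15/  6/167  18/  8/169  30/  6/169  30/  6/167  18/  8/168  20/  5/169  18/  8/169  15/  3/164  30/  5/156  20/  5/151  10/  5/145  10/  5/142
171  15/  6/164  30/  5/168  20/  5/169  23/  6/169  20/  5/168  18/  8/170  18/  7/171  15/  6/170  15/  9/168  30/  5/165  23/  6/163  36/  8/161
```

Run:
```python
from h import *
a=cv2.imread('pics/scene0.png')[180:250,250:370]; cv2.imwrite('pics/scene0y.png',cv2.resize(a,None,fx=6,fy=6,interpolation=cv2.INTER_CUBIC))
a=cv2.imread('pics/side0.png')[105:185,175:275]; cv2.imwrite('pics/side0y.png',cv2.resize(a,None,fx=7,fy=7,interpolation=cv2.INTER_CUBIC))
```

```text
(no output)
```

View pics/scene0y.png

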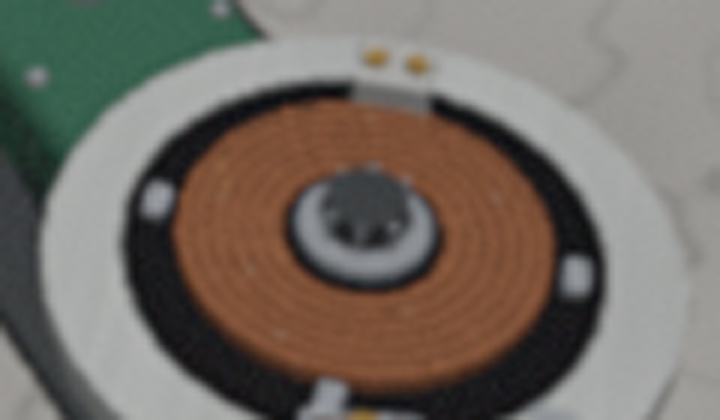

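View pics/side0y.png

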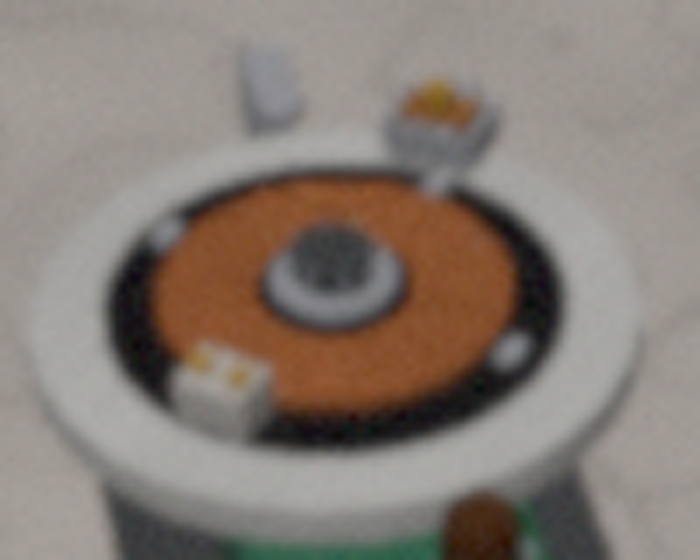

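```bash
cat >> h.py <<'E'
AX=np.array([0.568,0.1615]); YAW=-0.013
def brass(s,zt=0.154,ax=AX,r0=0.070,r1=0.106):
    f=cv2.GaussianBlur(s['frame'],(3,3),0); H,Sa,V=cv2.split(cv2.cvtColor(f,cv2.COLOR_BGR2HSV))
    m=((H>=15)&(H<=25)&(Sa>35)&(V>100))
    ys,xs=np.nonzero(m)
    if len(xs)==0: return None
    P=onplane(s,np.c_[xs,ys],zt); d=P[:,:2]-ax; r=np.hypot(*d.T)
    k=(r>r0)&(r<r1)
    w=Sa[ys,xs].astype(float)[k]-30
    return np.c_[xs,ys][k],P[k],w
def blockang(s,**kw):
    b=brass(s,**kw)
    if b is None or len(b[2])<3: return None
    px,P,w=b; c=(P[:,:2]*w[:,None]).sum(0)/w.sum()
    d=c-kw.get('ax',AX)
    th=np.arctan2(-d[0],d[1])-YAW
    return np.degrees((th+np.pi)%(2*np.pi)-np.pi),np.hypot(*d),len(w),(px*w[:,None]).sum(0)/w.sum()
E
python3 - <<'E'
from h import *
S={n:load(f'pics/{n}0.npz') for n in ['scene','side']}
h=[]
for n,uv in [('scene',(256.7,156.7)),('side',(245,210.7))]:
    o,d=ray(S[n],uv); h.append((o,d[0]))
print('hub',tri(h))
# nut top
h=[]
for n,uv in [('scene',(250+366/6,180+192/6)),('side',(175+333/7,105+245/7))]:
    o,d=ray(S[n],uv); h.append((o,d[0])); print(onplane(S[n],uv,0.158))
print('nut',tri(h))
for n in S:
    s=S[n]; f=s['frame']; H,Sa,V=cv2.split(cv2.cvtColor(f,cv2.COLOR_BGR2HSV))
    # former black region + coil: take black pixels near
    m=((V<70)&((Sa<110)|(V<40))).astype(np.uint8)
    ys,xs=np.nonzero(m); P=onplane(s,np.c_[xs,ys],0.134); r=np.hypot(*(P[:,:2]-AX).T)
    m2=np.zeros_like(m); k=(r>0.07)&(r<0.115); m2[ys[k],xs[k]]=1
    # outer boundary: max radius per angle bin
    a=np.arctan2(P[k,1]-AX[1],P[k,0]-AX[0]); rr=r[k]; Q=P[k]
    out=[]
    for b in np.linspace(-np.pi,np.pi,73)[:-1]:
        kk=(a>=b)&(a<b+np.pi/36)
        if kk.sum()>2: out.append(Q[kk][np.argmax(rr[kk])])
    out=np.array(out); print(n,'former',fitcircle(out),len(out))
    print(n,'block',blockang(s))
    print('mark px',proj(s,[[AX[0]+0.107*np.sin(-YAW),AX[1]+.107*np.cos(YAW),0.146]]))
E
```

```text
hub (array([ 0.56533343, -0.12415302,  0.13798064]), [np.float64(0.0006419608372048433), np.float64(0.0006419608372048716)])
[[0.56591679 0.15981486 0.158     ]]
[[0.5682392  0.16144153 0.158     ]]
nut (array([0.56738228, 0.16051473, 0.15911204]), [np.float64(0.0007294468380057365), np.float64(0.0007294468380058244)])
scene former (array([0.57104891, 0.16550469, 0.09854636]), np.float64(0.0031581441758834036)) 66
scene block (np.float64(137.44856265667087), np.float64(0.09062943393756584), 25, array([315.64516129, 189.63655914]))
mark px [[336.51388094 246.19106539]]
side former (array([0.56573469, 0.15549511, 0.0966589 ]), np.float64(0.0008500458976958373)) 46
side block (np.float64(134.5610668101183), np.float64(0.08909181997760411), 36, array([205.29446064, 156.94387755]))
mark px [[216.13734164 123.43648786]]
```

Call:
play_rows(steps=[[1,[-0.03,-0.03,-0.03],[0,0,5]],[1,[-0.06,-0.06,-0.06],[0,0,12]],[1,[-0.271,-0.267,-0.07],[0,0,67]],[1,[-0.271,-0.267,-0.07],[0,0,67]],[1,[-0.271,-0.267,-0.07],[0,0,67]],[1,[-0.271,-0.267,-0.07],[0,0,67]],[1,[-0.271,-0.267,-0.07],[0,0,67]],[1,[-0.271,-0.267,-0.07],[0,0,67]],[1,[-0.271,-0.267,-0.07],[0,0,67]],[1,[-0.271,-0.267,-0.07],[0,0,67]]])

```text
t: 0.98
position: [0.3806, 0.197, 0.2708]
tool_rot: [3.141, 0.001, 1.562]
wrist_force: [0.1, -0.3, 0.3]
width: 0.999
```

Call:
play_rows(steps=[[1,[-0.25,0.2,0.0],[0,0,0]],[1,[-0.25,0.2,0.0],[0,0,0]],[1,[-0.25,0.2,0.0],[0,0,0]],[1,[-0.25,0.2,0.0],[0,0,0]],[1,[-0.25,0.2,0.0],[0,0,0]],[1,[-0.25,0.2,0.0],[0,0,0]],[1,[-0.25,0.2,0.0],[0,0,0]],[1,[-0.25,0.2,0.03],[0,0,0]],[1,[-0.25,0.2,0.03],[0,0,0]],[1,[-0.25,0.2,0.03],[0,0,0]]])

```text
t: 1.82
position: [0.5783, -0.0507, 0.2371]
tool_rot: [-3.136, -0.001, 1.568]
wrist_force: [-0.8, -0.1, -0.0]
width: 0.998
```

Run:
```python
from h import *
o=sensors.get_obs(); print(o['t'],np.round(o['position'],4),np.round(o['tool_rot'],4),np.round(o['wrist_force'],2))
w=snap('wrist','wrist1.png'); np.savez('pics/wrist1.npz',pos=o['position'],rot=o['tool_rot'],**w)
```

```text
1.8167 [ 0.5783 -0.0507  0.2371] [-3.1356e+00 -1.1000e-03  1.5679e+00] [-0.82 -0.08 -0.03]
```

View pics/wrist1.png

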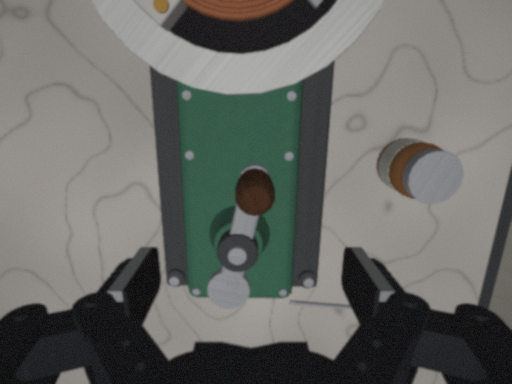

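```bash
cat >> h.py <<'E'
from scipy.spatial.transform import Rotation as Rot
def wristT(w,pos,rot):
    T=np.eye(4);T[:3,:3]=Rot.from_euler('xyz',rot).as_matrix();T[:3,3]=pos
    return T@w['hand_eye']
E
python3 - <<'E'
from h import *
w=load('pics/wrist1.npz'); T=wristT(w,w['pos'],w['rot'])
H,S,V=cv2.split(cv2.cvtColor(w['frame'],cv2.COLOR_BGR2HSV))
m=((H<18)&(S>80)&(V<110)&(V>15)).astype(np.uint8)
n,l,st,ce=cv2.connectedComponentsWithStats(m)
for i in range(1,n):
    if st[i,4]>200: print(st[i],ce[i])
for uv in [(256,192),(237,256),(237,256)]: 
    for z in (0.138,0.165,0.187): print(uv,z,onplane(w,uv,z,T))
E
```

```text
[183   0 112  22 420] [240.71190476  13.27142857]
[389 143  49  54 784] [404.57015306 163.60331633]
[ 236  170   38   44 1284] [254.53738318 192.46728972]
(256, 192) 0.138 [[ 0.58245144 -0.05686775  0.138     ]]
(256, 192) 0.165 [[ 0.5821589  -0.04887834  0.165     ]]
(256, 192) 0.187 [[ 0.58192054 -0.04236844  0.187     ]]
(237, 256) 0.138 [[ 0.56407924 -0.12162715  0.138     ]]
(237, 256) 0.165 [[ 0.56561434 -0.1071956   0.165     ]]
(237, 256) 0.187 [[ 0.56686516 -0.09543655  0.187     ]]
(237, 256) 0.138 [[ 0.56407924 -0.12162715  0.138     ]]
(237, 256) 0.165 [[ 0.56561434 -0.1071956   0.165     ]]
(237, 256) 0.187 [[ 0.56686516 -0.09543655  0.187     ]]
```

Call:
play_rows(steps=[[1,[0,0.001,0.03],[0,0,0]],[1,[0,0.001,0.065],[0,0,0]],[1,[0,0.001,0.083],[0,0,0]],[1,[0,0.001,0.083],[0,0,0]],[0.7,[0,0.001,0.083],[0,0,0]]], squeeze=20)

```text
t: 2.28
position: [0.58, -0.0483, 0.1582]
tool_rot: [-3.141, -0.0, 1.572]
wrist_force: [0.5, -0.1, 1.2]
width: 0.884
```

Run:
```python
from h import *
o=sensors.get_obs(); print(o['t'],np.round(o['position'],4),np.round(o['tool_rot'],4),np.round(o['wrist_force'],2),o['width'])
```

```text
2.2833 [ 0.58   -0.0483  0.1582] [-3.1411e+00 -3.0000e-04  1.5719e+00] [ 0.49 -0.09  1.17] 0.884116123670587
```

Call:
play_rows(steps=[[0.3,[0,0,0.0],[0,0,0]],[0.3,[0,0,0],[0,0,0]],[0.3,[0,0,0],[0,0,0]],[0.3,[0,0,0],[0,0,0]],[0.3,[0,0,0],[0,0,0]]], squeeze=20)

```text
t: 2.7
position: [0.5811, -0.0497, 0.1586]
tool_rot: [3.14, 0.0, 1.57]
wrist_force: [0.0, 0.1, 0.3]
width: 0.3
```

Run:
```python
from h import *
o=sensors.get_obs(); print(o['t'],np.round(o['position'],4),np.round(o['tool_rot'],4),np.round(o['wrist_force'],2),np.round(o['wrist_torque'],2),o['width'])
```

```text
2.7 [ 0.5811 -0.0497  0.1586] [3.1400e+00 3.0000e-04 1.5704e+00] [0.04 0.09 0.31] [-0.03  0.02 -0.04] 0.3003801101974624
```

Call:
play_rows(steps=[[0,[0,0,0.0],[0,0,0]],[0,[0,0,0],[0,0,0]],[0,[0,0,0],[0,0,0]]], squeeze=20)

```text
t: 2.95
position: [0.5805, -0.0496, 0.1575]
tool_rot: [-3.141, 0.0, 1.57]
wrist_force: [0.5, 0.2, -0.0]
width: 0.001
```

Run:
```python
from h import *
o=sensors.get_obs(); print(o['t'],np.round(o['position'],4),np.round(o['tool_rot'],4),np.round(o['wrist_force'],2),np.round(o['wrist_torque'],2),o['width'])
w=snap('wrist','wrist2.png')
```

```text
2.95 [ 0.5805 -0.0496  0.1575] [-3.1415  0.      1.5703] [ 0.5   0.18 -0.05] [-0.05 -0.03  0.  ] 0.0006469671397577944
```

View pics/wrist2.png

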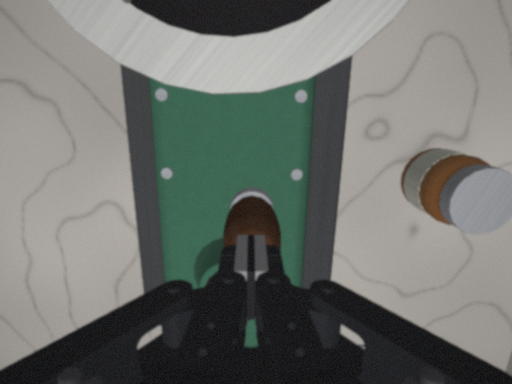

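Run:
```python
from h import *
o=sensors.get_obs(); print(o['t'],np.round(o['position'],4))
w=load('pics/wrist1.npz'); T=wristT(w,o['position'],o['tool_rot'])
for uv,z in [((252,192),0.133),((252,205),0.187),((252,215),0.165),((225,225),.187),((280,225),.187)]: print(uv,z,onplane(w,uv,z,T))
s=snap('side','side2.png'); s2=snap('scene','scene2.png')
a=s['frame'][90:290,165:365]; cv2.imwrite('pics/side2z.png',cv2.resize(a,None,fx=3,fy=3,interpolation=cv2.INTER_CUBIC))
a=s2['frame'][100:270,180:380]; cv2.imwrite('pics/scene2z.png',cv2.resize(a,None,fx=3,fy=3,interpolation=cv2.INTER_CUBIC))
```

```text
3.0 [ 0.5805 -0.0496  0.1574]
(252, 192) 0.133 [[ 0.58126331 -0.03369934  0.133     ]]
(252, 205) 0.187 [[ 0.5810523  -0.02422686  0.187     ]]
(252, 215) 0.165 [[ 0.58113649 -0.03774316  0.165     ]]
(225, 225) 0.187 [[ 0.56770504 -0.03465389  0.187     ]]
(280, 225) 0.187 [[ 0.59488988 -0.03469099  0.187     ]]
```

View pics/side2z.png

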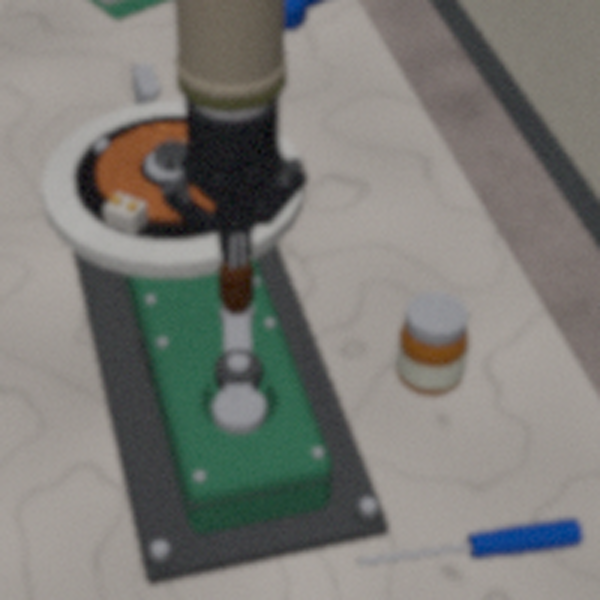

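View pics/scene2z.png

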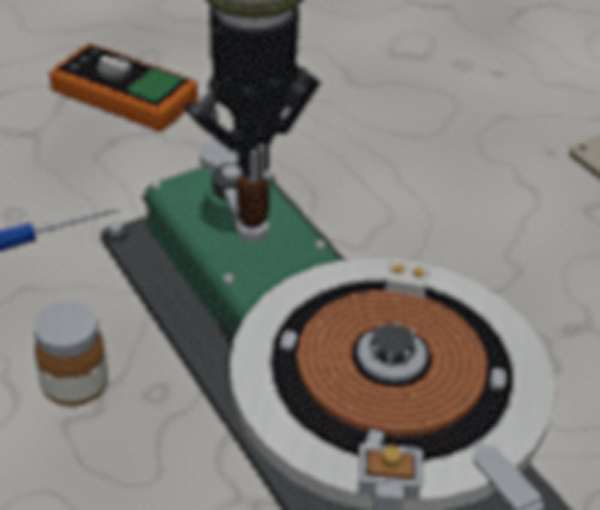

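Run:
```python
from h import *
S={n:load(f'pics/{n}0.npz') for n in ['scene','side']}
k=[]
for n,uv in [('side',(165+236/3, 90+264/3)),('scene',(180+256/3, 100+176/3))]:
    o,d=ray(S[n],uv); k.append((o,d[0]))
    print(n,proj(S[n],[[0.581,-0.0496,0.187],[0.581,-0.0496,0.149]]),uv)
print(tri(k))
o=cv2.imread('pics/wrist0.png')[230:320,90:410]; cv2.imwrite('pics/w0z.png',cv2.resize(o,None,fx=2.4,fy=2.4))
o=cv2.imread('pics/wrist2.png')[170:330,180:330]; cv2.imwrite('pics/w2z.png',cv2.resize(o,None,fx=3.5,fy=3.5))
```

```text
side [[243.40981821 177.09388535]
 [243.6076131  187.56593697]] (243.66666666666669, 178.0)
scene [[264.17090472 158.90157259]
 [264.12018959 169.38542893]] (265.3333333333333, 158.66666666666666)
(array([ 0.57916125, -0.05069212,  0.18577486]), [np.float64(0.002231600381920736), np.float64(0.002231600381920762)])
```

View pics/w2z.png

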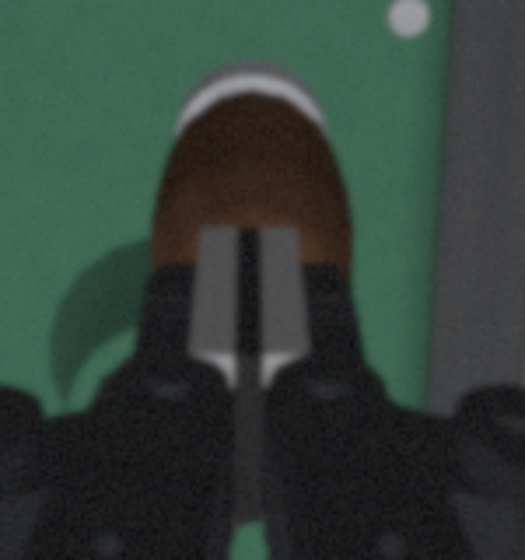

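View pics/w0z.png

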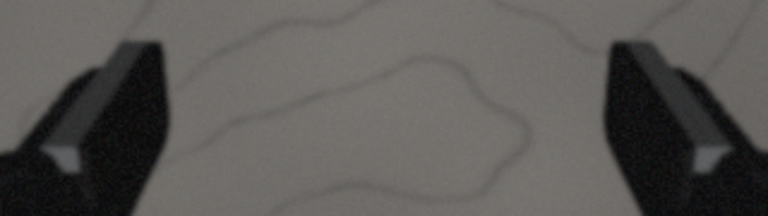

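Call:
play_rows(steps=[[0.8,[0,0,0],[0,0,0]],[0.8,[0,0,0],[0,0,0]],[0.8,[0,0,0],[0,0,0]],[0.8,[0,0,0],[0,0,0]],[0.8,[0,0,0.01],[0,0,0]],[0.8,[0,0,0.02],[0,0,0]],[0.8,[0,0,0.025],[0,0,0]]])

```text
t: 3.68
position: [0.5795, -0.0494, 0.1301]
tool_rot: [-3.139, -0.0, 1.57]
wrist_force: [-0.7, -0.5, -0.4]
width: 0.803
```

Call:
play_rows(steps=[[0.8,[0,0,0.01],[0,0,0]],[0.8,[0,0,0.018],[0,0,0]],[0.3,[0,0,0.018],[0,0,0]],[0.2,[0,0,0.018],[0,0,0]],[0.1,[0,0,0.018],[0,0,0]],[0.1,[0,0,0.018],[0,0,0]]], squeeze=20)

```text
t: 4.18
position: [0.5808, -0.0496, 0.1149]
tool_rot: [3.141, 0.0, 1.57]
wrist_force: [-0.6, 0.8, -0.8]
width: 0.367
```

Run:
```python
from h import *
o=sensors.get_obs(); print(o['t'],np.round(o['position'],4),np.round(o['tool_rot'],4),np.round(o['wrist_force'],2),np.round(o['wrist_torque'],2),o['width'])
w=snap('wrist','wrist3.png')
```

```text
4.1833 [ 0.5808 -0.0496  0.1149] [3.1410e+00 1.0000e-04 1.5704e+00] [-0.63  0.81 -0.8 ] [0.11 0.06 0.03] 0.36693890852397193
```

View pics/wrist3.png

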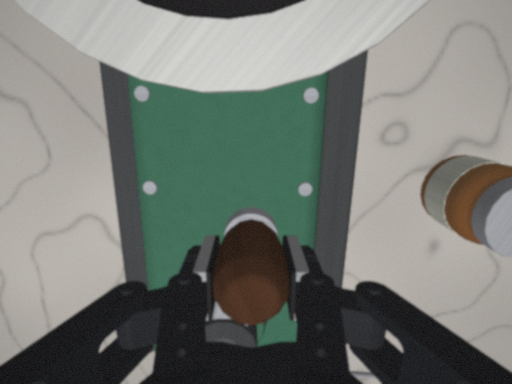

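```bash
cat >> h.py <<'E'
def rows(a0,angs,r=0.075,g=0.1,yaw=np.pi/2):
    """a0, angs in deg (crank angle anticlockwise from world +y); prints rows"""
    a0=np.radians(a0); A=np.radians(np.asarray(angs,float))
    dx=-r*(np.sin(A)-np.sin(a0)); dy=r*(np.cos(A)-np.cos(a0))
    print('['+', '.join('[%g, [%.4f, %.4f, 0], [0, 0, 0]]'%(g,y,x) for x,y in zip(dx,dy))+']')
def st():
    o=sensors.get_obs(); print('t %.3f'%o['t'],'p',np.round(o['position'],4),'r',np.round(o['tool_rot'],4),'F',np.round(o['wrist_force'],2),'M',np.round(o['wrist_torque'],2),'w %.3f'%o['width']); return o
E
python3 - <<'E'
from h import *
rows(-12.1,-12.1+np.array([1,3,6,9,12,15,18,21,24,27]))
E
```

```text
[[0.1, [0.0003, -0.0013, 0], [0, 0, 0]], [0.1, [0.0007, -0.0039, 0], [0, 0, 0]], [0.1, [0.0012, -0.0078, 0], [0, 0, 0]], [0.1, [0.0016, -0.0117, 0], [0, 0, 0]], [0.1, [0.0017, -0.0156, 0], [0, 0, 0]], [0.1, [0.0016, -0.0195, 0], [0, 0, 0]], [0.1, [0.0013, -0.0234, 0], [0, 0, 0]], [0.1, [0.0008, -0.0273, 0], [0, 0, 0]], [0.1, [0.0001, -0.0312, 0], [0, 0, 0]], [0.1, [-0.0009, -0.0350, 0], [0, 0, 0]]]
```

Call:
play_rows(steps=[[0.1,[0.0003,-0.0013,0],[0,0,0]],[0.1,[0.0007,-0.0039,0],[0,0,0]],[0.1,[0.0012,-0.0078,0],[0,0,0]],[0.1,[0.0016,-0.0117,0],[0,0,0]],[0.1,[0.0017,-0.0156,0],[0,0,0]],[0.1,[0.0016,-0.0195,0],[0,0,0]],[0.1,[0.0013,-0.0234,0],[0,0,0]],[0.1,[0.0008,-0.0273,0],[0,0,0]],[0.1,[0.0001,-0.0312,0],[0,0,0]],[0.1,[-0.0009,-0.035,0],[0,0,0]]])

```text
t: 5.07
position: [0.5452, -0.0502, 0.1148]
tool_rot: [3.141, -0.0, 1.571]
wrist_force: [-0.4, 3.7, 3.8]
width: 0.367
```

Run:
```python
from h import *
st()
rows(14.9,14.9+np.arange(1,11)*4)
rows(54.9,54.9+np.arange(1,11)*6)
```

```text
t 5.067 p [ 0.5452 -0.0502  0.1148] r [ 3.1413e+00 -4.0000e-04  1.5705e+00] F [-0.43  3.72  3.78] M [ 0.6   0.13 -0.02] w 0.367
[[0.1, [-0.0015, -0.0050, 0], [0, 0, 0]], [0.1, [-0.0034, -0.0099, 0], [0, 0, 0]], [0.1, [-0.0056, -0.0146, 0], [0, 0, 0]], [0.1, [-0.0081, -0.0192, 0], [0, 0, 0]], [0.1, [-0.0110, -0.0236, 0], [0, 0, 0]], [0.1, [-0.0141, -0.0278, 0], [0, 0, 0]], [0.1, [-0.0175, -0.0318, 0], [0, 0, 0]], [0.1, [-0.0212, -0.0355, 0], [0, 0, 0]], [0.1, [-0.0252, -0.0389, 0], [0, 0, 0]], [0.1, [-0.0294, -0.0421, 0], [0, 0, 0]]]
[[0.1, [-0.0067, -0.0042, 0], [0, 0, 0]], [0.1, [-0.0137, -0.0076, 0], [0, 0, 0]], [0.1, [-0.0211, -0.0103, 0], [0, 0, 0]], [0.1, [-0.0287, -0.0122, 0], [0, 0, 0]], [0.1, [-0.0365, -0.0133, 0], [0, 0, 0]], [0.1, [-0.0443, -0.0136, 0], [0, 0, 0]], [0.1, [-0.0521, -0.0131, 0], [0, 0, 0]], [0.1, [-0.0599, -0.0117, 0], [0, 0, 0]], [0.1, [-0.0674, -0.0096, 0], [0, 0, 0]], [0.1, [-0.0747, -0.0067, 0], [0, 0, 0]]]
```

Call:
play_rows(steps=[[0.1,[-0.0015,-0.005,0],[0,0,0]],[0.1,[-0.0034,-0.0099,0],[0,0,0]],[0.1,[-0.0056,-0.0146,0],[0,0,0]],[0.1,[-0.0081,-0.0192,0],[0,0,0]],[0.1,[-0.011,-0.0236,0],[0,0,0]],[0.1,[-0.0141,-0.0278,0],[0,0,0]],[0.1,[-0.0175,-0.0318,0],[0,0,0]],[0.1,[-0.0212,-0.0355,0],[0,0,0]],[0.1,[-0.0252,-0.0389,0],[0,0,0]],[0.1,[-0.0294,-0.0421,0],[0,0,0]]])

```text
t: 5.9
position: [0.5024, -0.0801, 0.1147]
tool_rot: [-3.141, 0.0, 1.57]
wrist_force: [-4.0, 3.8, 6.6]
width: 0.369
```

Run:
```python
from h import *
st()
```

```text
t 5.900 p [ 0.5024 -0.0801  0.1147] r [-3.1406  0.      1.5704] F [-4.04  3.78  6.65] M [ 0.54  0.63 -0.05] w 0.369
```

Call:
play_rows(steps=[[0.1,[-0.0067,-0.0042,0],[0,0,0]],[0.1,[-0.0137,-0.0076,0],[0,0,0]],[0.1,[-0.0211,-0.0103,0],[0,0,0]],[0.1,[-0.0287,-0.0122,0],[0,0,0]],[0.1,[-0.0365,-0.0133,0],[0,0,0]],[0.1,[-0.0443,-0.0136,0],[0,0,0]],[0.1,[-0.0521,-0.0131,0],[0,0,0]],[0.1,[-0.0599,-0.0117,0],[0,0,0]],[0.1,[-0.0674,-0.0096,0],[0,0,0]],[0.1,[-0.0747,-0.0067,0],[0,0,0]]])

```text
t: 6.73
position: [0.4967, -0.1558, 0.1147]
tool_rot: [3.141, 0.001, 1.57]
wrist_force: [-1.6, -0.2, 4.6]
width: 0.368
```

Run:
```python
from h import *
st()
rows(114.9,114.9+np.array([7,15,24,33,42,51,60,69,78,87]))
```

```text
t 6.733 p [ 0.4967 -0.1558  0.1147] r [3.1415e+00 8.0000e-04 1.5700e+00] F [-1.55 -0.18  4.62] M [-0.01  0.17 -0.01] w 0.368
[[0.1, [-0.0081, 0.0044, 0], [0, 0, 0]], [0.1, [-0.0165, 0.0105, 0], [0, 0, 0]], [0.1, [-0.0249, 0.0187, 0], [0, 0, 0]], [0.1, [-0.0320, 0.0282, 0], [0, 0, 0]], [0.1, [-0.0374, 0.0386, 0], [0, 0, 0]], [0.1, [-0.0412, 0.0498, 0], [0, 0, 0]], [0.1, [-0.0431, 0.0614, 0], [0, 0, 0]], [0.1, [-0.0432, 0.0731, 0], [0, 0, 0]], [0.1, [-0.0415, 0.0848, 0], [0, 0, 0]], [0.1, [-0.0380, 0.0960, 0], [0, 0, 0]]]
```

Call:
play_rows(steps=[[0.1,[-0.0081,0.0044,0],[0,0,0]],[0.1,[-0.0165,0.0105,0],[0,0,0]],[0.1,[-0.0249,0.0187,0],[0,0,0]],[0.1,[-0.032,0.0282,0],[0,0,0]],[0.1,[-0.0374,0.0386,0],[0,0,0]],[0.1,[-0.0412,0.0498,0],[0,0,0]],[0.1,[-0.0431,0.0614,0],[0,0,0]],[0.1,[-0.0432,0.0731,0],[0,0,0]],[0.1,[-0.0415,0.0848,0],[0,0,0]],[0.1,[-0.038,0.096,0],[0,0,0]]])

```text
t: 7.57
position: [0.5937, -0.1921, 0.1146]
tool_rot: [3.141, -0.002, 1.571]
wrist_force: [-3.1, 6.6, 7.7]
width: 0.365
```

Run:
```python
from h import *
st()
s=snap('scene','scene4.png'); np.savez('pics/scene4.npz',**s)
print(blockang(s))
st()
rows(201.9,201.9+np.arange(1,11)*11)
```

```text
t 7.567 p [ 0.5937 -0.1921  0.1146] r [ 3.1414e+00 -1.6000e-03  1.5705e+00] F [-3.14  6.57  7.73] M [ 1.12  0.66 -0.03] w 0.365
(np.float64(-162.5811635995473), np.float64(0.0902024995640503), 28, array([283.3038835 , 196.21650485]))
t 7.617 p [ 0.5953 -0.1911  0.1147] r [ 3.1401e+00 -1.9000e-03  1.5712e+00] F [-1.95  5.97  4.63] M [ 0.66  0.3  -0.02] w 0.367
[[0.1, [0.0066, 0.0128, 0], [0, 0, 0]], [0.1, [0.0155, 0.0240, 0], [0, 0, 0]], [0.1, [0.0265, 0.0334, 0], [0, 0, 0]], [0.1, [0.0390, 0.0405, 0], [0, 0, 0]], [0.1, [0.0526, 0.0451, 0], [0, 0, 0]], [0.1, [0.0668, 0.0470, 0], [0, 0, 0]], [0.1, [0.0812, 0.0461, 0], [0, 0, 0]], [0.1, [0.0951, 0.0425, 0], [0, 0, 0]], [0.1, [0.1081, 0.0364, 0], [0, 0, 0]], [0.1, [0.1197, 0.0278, 0], [0, 0, 0]]]
```

Call:
play_rows(steps=[[0.1,[0.0068,0.0128,0],[0,0,0]],[0.1,[0.0158,0.024,0],[0,0,0]],[0.1,[0.027,0.0334,0],[0,0,0]],[0.1,[0.0395,0.0405,0],[0,0,0]],[0.1,[0.0531,0.0451,0],[0,0,0]],[0.1,[0.0673,0.047,0],[0,0,0]],[0.1,[0.0817,0.0461,0],[0,0,0]],[0.1,[0.0956,0.0425,0],[0,0,0]],[0.1,[0.1086,0.0364,0],[0,0,0]],[0.1,[0.1202,0.0278,0],[0,0,0]]])

```text
t: 8.45
position: [0.6206, -0.0729, 0.1146]
tool_rot: [-3.141, 0.001, 1.57]
wrist_force: [-4.2, -4.7, 5.1]
width: 0.364
```

Run:
```python
from h import *
st()
s=snap('scene','scene5.png'); np.savez('pics/scene5.npz',**s)
print(blockang(s))
rows(311.9,311.9+np.arange(1,11)*11)
```

```text
t 8.450 p [ 0.6206 -0.0729  0.1146] r [-3.1413e+00  1.4000e-03  1.5704e+00] F [-4.16 -4.74  5.08] M [-0.82  0.83  0.01] w 0.364
(np.float64(-104.51002744572929), np.float64(0.08978075324210881), 35, array([275.64207493, 220.30489914]))
[[0.1, [0.0097, -0.0106, 0], [0, 0, 0]], [0.1, [0.0173, -0.0228, 0], [0, 0, 0]], [0.1, [0.0223, -0.0363, 0], [0, 0, 0]], [0.1, [0.0247, -0.0505, 0], [0, 0, 0]], [0.1, [0.0244, -0.0648, 0], [0, 0, 0]], [0.1, [0.0213, -0.0789, 0], [0, 0, 0]], [0.1, [0.0156, -0.0921, 0], [0, 0, 0]], [0.1, [0.0074, -0.1039, 0], [0, 0, 0]], [0.1, [-0.0028, -0.1140, 0], [0, 0, 0]], [0.1, [-0.0148, -0.1220, 0], [0, 0, 0]]]
```

Call:
play_rows(steps=[[0.1,[0.0097,-0.0107,0],[0,0,0]],[0.1,[0.0173,-0.023,0],[0,0,0]],[0.1,[0.0223,-0.0366,0],[0,0,0]],[0.1,[0.0247,-0.0509,0],[0,0,0]],[0.1,[0.0244,-0.0653,0],[0,0,0]],[0.1,[0.0213,-0.0795,0],[0,0,0]],[0.1,[0.0156,-0.0928,0],[0,0,0]],[0.1,[0.0074,-0.1047,0],[0,0,0]],[0.1,[-0.0028,-0.1148,0],[0,0,0]],[0.1,[-0.0148,-0.1228,0],[0,0,0]]])

```text
t: 9.33
position: [0.4975, -0.0877, 0.1147]
tool_rot: [3.141, 0.0, 1.571]
wrist_force: [1.7, 0.1, 3.4]
width: 0.371
```

Run:
```python
from h import *
st()
s=snap('scene','scene6.png'); np.savez('pics/scene6.npz',**s)
print(blockang(s))
rows(61.9,61.9+np.arange(1,11)*11)
```

```text
t 9.333 p [ 0.4975 -0.0877  0.1147] r [3.1409 0.     1.5711] F [1.68 0.08 3.41] M [-0.1  -0.35  0.03] w 0.371
(np.float64(-32.472467404298904), np.float64(0.08993879913999707), 41, array([311.65290603, 242.40684411]))
[[0.1, [-0.0133, -0.0055, 0], [0, 0, 0]], [0.1, [-0.0274, -0.0084, 0], [0, 0, 0]], [0.1, [-0.0417, -0.0086, 0], [0, 0, 0]], [0.1, [-0.0559, -0.0060, 0], [0, 0, 0]], [0.1, [-0.0693, -0.0007, 0], [0, 0, 0]], [0.1, [-0.0814, 0.0070, 0], [0, 0, 0]], [0.1, [-0.0918, 0.0169, 0], [0, 0, 0]], [0.1, [-0.1002, 0.0285, 0], [0, 0, 0]], [0.1, [-0.1062, 0.0416, 0], [0, 0, 0]], [0.1, [-0.1096, 0.0556, 0], [0, 0, 0]]]
```

Run:
```python
from h import *
s=load('pics/scene6.npz'); b=brass(s); print(b[0].min(0),b[0].max(0)); 
for p,w in zip(b[0],b[2]): print(p,int(w),end='; ')
a=s['frame'][170:300,240:400]; cv2.imwrite('pics/scene6z.png',cv2.resize(a,None,fx=4,fy=4,interpolation=cv2.INTER_CUBIC))
```

```text
[305 240] [318 244]
[307 240] 15; [308 240] 18; [309 240] 6; [306 241] 26; [307 241] 55; [308 241] 63; [309 241] 39; [314 241] 17; [315 241] 41; [316 241] 39; [317 241] 18; [305 242] 15; [306 242] 48; [307 242] 88; [308 242] 101; [309 242] 67; [310 242] 17; [314 242] 44; [315 242] 84; [316 242] 85; [317 242] 54; [318 242] 25; [305 243] 8; [306 243] 40; [307 243] 77; [308 243] 92; [309 243] 63; [310 243] 14; [314 243] 46; [315 243] 92; [316 243] 98; [317 243] 68; [318 243] 29; [307 244] 26; [308 244] 37; [309 244] 22; [314 244] 14; [315 244] 49; [316 244] 57; [317 244] 36; [318 244] 8;
```

View pics/scene6z.png

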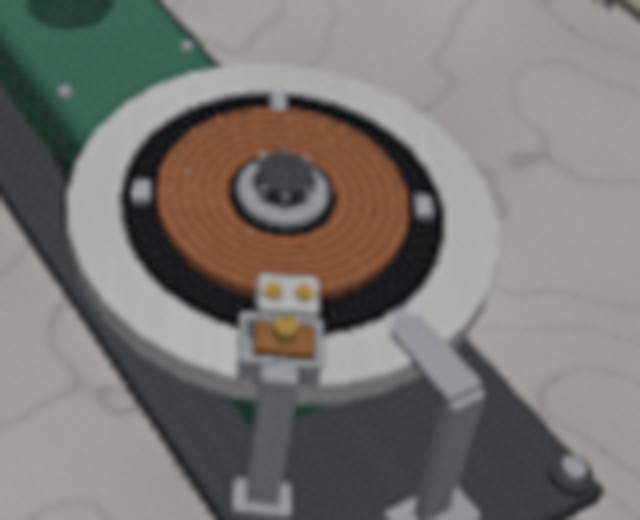

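```bash
cat > model.py <<'E'
import numpy as np
from scipy.optimize import least_squares
R=1/12.
# crank log: list of (t_start, [deg per row ...])
LOG=[(4.2333,[1,2]+[3]*8+[4]*10+[6]*10+[7,8]+[9]*8),(7.6167,[11]*10),(8.5,[11]*10)]
OBS=[(4.2,137.4),(7.567,197.4),(8.45,255.5),(9.333,327.5)]
dt=1/480.
def crank(log,tend,t0=4.2,lag=0.03):
    n=int(round((tend-t0)/dt)); w=np.zeros(n+1); t=t0+dt*np.arange(n+1)
    for ts,rs in log:
        for i,d in enumerate(rs):
            k=(t>=ts+i*R-1e-9)&(t<ts+(i+1)*R-1e-9); w[k]=np.radians(d)/R
    # first-order lag of the arm
    y=np.zeros_like(w); 
    for i in range(1,n+1): y[i]=y[i-1]+(w[i-1]-y[i-1])*dt/lag
    return t,y
def sim(k,s,t,wc,w0=0,th0=0):
    th=np.zeros_like(t); w=np.zeros_like(t); th[0]=th0; w[0]=w0
    for i in range(1,len(t)):
        a=k*(wc[i-1]-w[i-1]); d=k*s
        if w[i-1]==0 and abs(a)<=d: w[i]=0
        else:
            sg=np.sign(w[i-1]) if w[i-1]!=0 else np.sign(a)
            wn=w[i-1]+(a-sg*d)*dt
            w[i]=0 if (w[i-1]!=0 and wn*w[i-1]<0) else wn
        th[i]=th[i-1]+0.5*(w[i]+w[i-1])*dt
    return th,w
def fit(log,obs,lag=0.03):
    t,wc=crank(log,obs[-1][0]+0.1,lag=lag); To=np.array([o[0] for o in obs]); A=np.array([o[1] for o in obs])
    def f(q):
        th,w=sim(q[0],q[1],t,wc); return np.degrees(np.interp(To,t,th))+q[2]-A
    r=least_squares(f,[1.6,0.75,A[0]],diff_step=1e-3)
    return r.x,f(r.x)
E
python3 - <<'E'
from model import *
for lag in (0.01,0.03,0.06):
    print(lag,fit(LOG,OBS,lag))
q,_=fit(LOG,OBS); t,wc=crank(LOG,9.38); th,w=sim(q[0],q[1],t,wc); print(w[-1])
E
```

```text
0.01 (array([  0.91680414,   0.50265407, 137.43312784]), array([ 0.03312784,  0.1383106 , -0.42053942,  0.24910099]))
0.03 (array([  0.90413088,   0.48915094, 137.43744911]), array([ 0.03744911,  0.18171611, -0.5246186 ,  0.30545338]))
0.06 (array([  0.88304072,   0.46733556, 137.44089414]), array([ 0.04089414,  0.25031157, -0.67346876,  0.382263  ]))
1.5304311654589253
```

Run:
```python
from h import *
rows(61.9,61.9+np.arange(1,11)*10.5)
```

```text
[[0.1, [-0.0126, -0.0053, 0], [0, 0, 0]], [0.1, [-0.0261, -0.0083, 0], [0, 0, 0]], [0.1, [-0.0398, -0.0087, 0], [0, 0, 0]], [0.1, [-0.0533, -0.0066, 0], [0, 0, 0]], [0.1, [-0.0663, -0.0021, 0], [0, 0, 0]], [0.1, [-0.0782, 0.0046, 0], [0, 0, 0]], [0.1, [-0.0887, 0.0135, 0], [0, 0, 0]], [0.1, [-0.0974, 0.0241, 0], [0, 0, 0]], [0.1, [-0.1041, 0.0361, 0], [0, 0, 0]], [0.1, [-0.1084, 0.0492, 0], [0, 0, 0]]]
```

Call:
play_rows(steps=[[0.1,[-0.0126,-0.0053,0],[0,0,0]],[0.1,[-0.0261,-0.0083,0],[0,0,0]],[0.1,[-0.0398,-0.0087,0],[0,0,0]],[0.1,[-0.0533,-0.0066,0],[0,0,0]],[0.1,[-0.0663,-0.0021,0],[0,0,0]],[0.1,[-0.0782,0.0046,0],[0,0,0]],[0.1,[-0.0887,0.0135,0],[0,0,0]],[0.1,[-0.0974,0.0241,0],[0,0,0]],[0.1,[-0.1041,0.0361,0],[0,0,0]],[0.1,[-0.1084,0.0492,0],[0,0,0]]])

```text
t: 10.22
position: [0.5483, -0.1964, 0.1146]
tool_rot: [3.141, -0.001, 1.57]
wrist_force: [0.9, 5.3, 6.1]
width: 0.364
```

```bash
cat > step.py <<'E'
import sys
from h import *
i=sys.argv[1]; a0=float(sys.argv[2]); d=float(sys.argv[3])
o=st()
C=np.array([0.5651,-0.1229]); 
s=snap('scene',f'scene{i}.png'); np.savez(f'pics/scene{i}.npz',**s)
print(blockang(s))
u=np.array([-np.sin(np.radians(a0)),np.cos(np.radians(a0))]); print('radial F %.1f tang %.1f'%(o['wrist_force'][:2]@u,o['wrist_force'][:2]@[-u[1],u[0]]))
rows(a0,a0+np.arange(1,11)*d)
E
python3 step.py 7 166.9 10.5
```

```text
t 10.217 p [ 0.5483 -0.1964  0.1146] r [ 3.1406e+00 -9.0000e-04  1.5698e+00] F [0.94 5.28 6.07] M [ 1.   -0.1  -0.05] w 0.364
(np.float64(39.251924233115474), np.float64(0.0901674026048833), 41, array([346.76848547, 224.3309536 ]))
radial F -5.4 tang -0.3
[[0.1, [-0.0019, 0.0136, 0], [0, 0, 0]], [0.1, [-0.0012, 0.0273, 0], [0, 0, 0]], [0.1, [0.0019, 0.0407, 0], [0, 0, 0]], [0.1, [0.0074, 0.0532, 0], [0, 0, 0]], [0.1, [0.0151, 0.0646, 0], [0, 0, 0]], [0.1, [0.0247, 0.0744, 0], [0, 0, 0]], [0.1, [0.0360, 0.0822, 0], [0, 0, 0]], [0.1, [0.0485, 0.0879, 0], [0, 0, 0]], [0.1, [0.0618, 0.0912, 0], [0, 0, 0]], [0.1, [0.0755, 0.0920, 0], [0, 0, 0]]]
```

```bash
cat > data.py <<'E'
LOG=[(4.2333,[1,2]+[3]*8+[4]*10+[6]*10+[7,8]+[9]*8),(7.6167,[11]*10),(8.5,[11]*10),(9.3833,[10.5]*10)]
OBS=[(4.2,137.4),(7.567,197.4),(8.45,255.5),(9.333,327.5),(10.217,399.25)]
E
python3 - <<'E'
from model import *
from data import *
for lag in (0.01,0.03,0.06):
    q,r=fit(LOG,OBS,lag); t,wc=crank(LOG,10.267,lag=lag); th,w=sim(q[0],q[1],t,wc); print(lag,q,r,w[-1],w[-24*5])
E
```

```text
0.01 [  2.07270618   0.71221569 138.56970707] [ 1.16970707 -2.7266375   0.61481833  0.76853016  0.17383835] 1.2829798768909106 1.4387604527448552
0.03 [  2.24992884   0.71765472 138.60234866] [ 1.20234866 -2.8782553   0.67114555  0.90250203  0.10228197] 1.3335131951833705 1.4336157148181
0.06 [  2.56341357   0.7249242  138.62889667] [ 1.22889667 -3.06910675  0.7727556   1.08711311 -0.01957024] 1.363864883035128 1.4260409930241458
```

Run:
```python
from h import *
rows(166.9,166.9+np.arange(1,11)*11)
rows(276.9,276.9+np.arange(1,11)*11)
```

```text
[[0.1, [-0.0019, 0.0143, 0], [0, 0, 0]], [0.1, [-0.0010, 0.0286, 0], [0, 0, 0]], [0.1, [0.0025, 0.0425, 0], [0, 0, 0]], [0.1, [0.0087, 0.0555, 0], [0, 0, 0]], [0.1, [0.0172, 0.0671, 0], [0, 0, 0]], [0.1, [0.0278, 0.0768, 0], [0, 0, 0]], [0.1, [0.0401, 0.0844, 0], [0, 0, 0]], [0.1, [0.0535, 0.0894, 0], [0, 0, 0]], [0.1, [0.0677, 0.0918, 0], [0, 0, 0]], [0.1, [0.0821, 0.0915, 0], [0, 0, 0]]]
[[0.1, [0.0140, -0.0031, 0], [0, 0, 0]], [0.1, [0.0272, -0.0088, 0], [0, 0, 0]], [0.1, [0.0391, -0.0169, 0], [0, 0, 0]], [0.1, [0.0492, -0.0272, 0], [0, 0, 0]], [0.1, [0.0571, -0.0391, 0], [0, 0, 0]], [0.1, [0.0627, -0.0524, 0], [0, 0, 0]], [0.1, [0.0656, -0.0665, 0], [0, 0, 0]], [0.1, [0.0657, -0.0809, 0], [0, 0, 0]], [0.1, [0.0631, -0.0950, 0], [0, 0, 0]], [0.1, [0.0579, -0.1084, 0], [0, 0, 0]]]
```

Call:
play_rows(steps=[[0.1,[-0.0018,0.0143,0],[0,0,0]],[0.1,[-0.0008,0.0286,0],[0,0,0]],[0.1,[0.0029,0.0425,0],[0,0,0]],[0.1,[0.0091,0.0555,0],[0,0,0]],[0.1,[0.0177,0.0671,0],[0,0,0]],[0.1,[0.0283,0.0768,0],[0,0,0]],[0.1,[0.0406,0.0844,0],[0,0,0]],[0.1,[0.054,0.0894,0],[0,0,0]],[0.1,[0.0682,0.0918,0],[0,0,0]],[0.1,[0.0826,0.0915,0],[0,0,0]]])

```text
t: 11.1
position: [0.6389, -0.1134, 0.1146]
tool_rot: [-3.141, 0.001, 1.57]
wrist_force: [-6.9, -0.4, 8.3]
width: 0.367
```

Call:
play_rows(steps=[[0.1,[0.014,-0.0031,0],[0,0,0]],[0.1,[0.0272,-0.0088,0],[0,0,0]],[0.1,[0.0391,-0.0169,0],[0,0,0]],[0.1,[0.0492,-0.0272,0],[0,0,0]],[0.1,[0.0571,-0.0391,0],[0,0,0]],[0.1,[0.0627,-0.0524,0],[0,0,0]],[0.1,[0.0656,-0.0665,0],[0,0,0]],[0.1,[0.0657,-0.0809,0],[0,0,0]],[0.1,[0.0631,-0.095,0],[0,0,0]],[0.1,[0.0579,-0.1084,0],[0,0,0]]])

```text
t: 11.93
position: [0.5304, -0.0554, 0.1147]
tool_rot: [3.141, 0.0, 1.571]
wrist_force: [1.5, -1.9, 3.9]
width: 0.367
```

```bash
python3 step.py 8 26.9 11
```

```text
t 11.933 p [ 0.5304 -0.0554  0.1147] r [3.1406e+00 3.0000e-04 1.5709e+00] F [ 1.55 -1.88  3.91] M [-0.38 -0.27  0.05] w 0.367
(np.float64(178.2843426213938), np.float64(0.090273029299952), 27, array([292.148, 191.524]))
radial F -2.4 tang -0.5
[[0.1, [-0.0077, -0.0121, 0], [0, 0, 0]], [0.1, [-0.0176, -0.0226, 0], [0, 0, 0]], [0.1, [-0.0293, -0.0310, 0], [0, 0, 0]], [0.1, [-0.0423, -0.0369, 0], [0, 0, 0]], [0.1, [-0.0563, -0.0403, 0], [0, 0, 0]], [0.1, [-0.0707, -0.0410, 0], [0, 0, 0]], [0.1, [-0.0849, -0.0389, 0], [0, 0, 0]], [0.1, [-0.0985, -0.0341, 0], [0, 0, 0]], [0.1, [-0.1109, -0.0268, 0], [0, 0, 0]], [0.1, [-0.1216, -0.0173, 0], [0, 0, 0]]]
```

```bash
cat > data.py <<'E'
LOG=[(4.2333,[1,2]+[3]*8+[4]*10+[6]*10+[7,8]+[9]*8),(7.6167,[11]*10),(8.5,[11]*10),(9.3833,[10.5]*10),(10.2667,[11]*20)]
OBS=[(4.2,137.4),(7.567,197.4),(8.45,255.5),(9.333,327.5),(10.217,399.25),(11.933,538.28)]
E
cat >> model.py <<'E'
def fit2(log,obs,lag=0.03,t0=7.567,k0=2.0):
    """free initial speed at the first obs >= t0"""
    obs=[o for o in obs if o[0]>=t0-1e-6]
    t,wc=crank(log,obs[-1][0]+0.1,lag=lag); i0=np.searchsorted(t,obs[0][0]); t=t[i0:]; wc=wc[i0:]
    To=np.array([o[0] for o in obs]); A=np.array([o[1] for o in obs])
    def f(q):
        th,w=sim(q[0],q[1],t,wc,w0=q[2]); return np.r_[np.degrees(np.interp(To,t,th))+q[3]-A,(q[0]-1.8)*0.3]
    r=least_squares(f,[k0,0.75,1.0,A[0]],diff_step=1e-3)
    th,w=sim(r.x[0],r.x[1],t,wc,w0=r.x[2]); return r.x,f(r.x),w[-1],t,th,w
E
python3 - <<'E'
from model import *
from data import *
np.set_printoptions(precision=3,suppress=True)
for lag in (0.01,0.03,0.06):
    print(lag,fit(LOG,OBS,lag)); print(fit2(LOG,OBS,lag)[:3])
E
```

```text
0.01 (array([  2.812,   0.758, 138.395]), array([ 0.995, -2.497,  1.776,  0.844, -2.299,  1.181]))
(array([  2.115,   0.748,   0.994, 197.177]), array([-0.223,  1.504, -0.031, -2.439,  1.189,  0.094]), np.float64(1.1557299654489341))
0.03 (array([  3.033,   0.76 , 138.431]), array([ 1.031, -2.608,  1.771,  0.921, -2.267,  1.151]))
(array([  2.151,   0.748,   1.003, 197.19 ]), array([-0.21 ,  1.46 , -0.041, -2.367,  1.158,  0.105]), np.float64(1.231862526075598))
0.06 (array([  3.432,   0.761, 138.468]), array([ 1.068, -2.747,  1.781,  1.026, -2.235,  1.107]))
(array([  2.214,   0.748,   1.014, 197.21 ]), array([-0.19 ,  1.395, -0.056, -2.264,  1.115,  0.124]), np.float64(1.3139913005527406))
```

Run:
```python
from h import *
def rows2(a0,angs,r0,r,ex=0,ey=0,g=0.1):
    a0=np.radians(a0); A=np.radians(np.asarray(angs,float))
    dx=-(r*np.sin(A)-r0*np.sin(a0))+ex; dy=r*np.cos(A)-r0*np.cos(a0)+ey
    print('['+', '.join('[%g, [%.4f, %.4f, 0], [0, 0, 0]]'%(g,y,x) for x,y in zip(dx,dy))+']')
a=26.9
for i in range(12):
    print(i+1,a%360); rows2(a,a+np.arange(1,11)*11.2,0.075 if i==0 else 0.0747,0.0747,ex=(-0.0005 if i==0 else 0)); a+=112
print(a%360)
```

```text
1 26.9
[[0.1, [-0.0081, -0.0127, 0], [0, 0, 0]], [0.1, [-0.0182, -0.0232, 0], [0, 0, 0]], [0.1, [-0.0301, -0.0316, 0], [0, 0, 0]], [0.1, [-0.0434, -0.0375, 0], [0, 0, 0]], [0.1, [-0.0577, -0.0407, 0], [0, 0, 0]], [0.1, [-0.0722, -0.0411, 0], [0, 0, 0]], [0.1, [-0.0866, -0.0386, 0], [0, 0, 0]], [0.1, [-0.1002, -0.0334, 0], [0, 0, 0]], [0.1, [-0.1126, -0.0257, 0], [0, 0, 0]], [0.1, [-0.1232, -0.0157, 0], [0, 0, 0]]]
2 138.9
[[0.1, [-0.0085, 0.0119, 0], [0, 0, 0]], [0.1, [-0.0145, 0.0252, 0], [0, 0, 0]], [0.1, [-0.0178, 0.0394, 0], [0, 0, 0]], [0.1, [-0.0183, 0.0539, 0], [0, 0, 0]], [0.1, [-0.0159, 0.0683, 0], [0, 0, 0]], [0.1, [-0.0108, 0.0820, 0], [0, 0, 0]], [0.1, [-0.0031, 0.0944, 0], [0, 0, 0]], [0.1, [0.0068, 0.1051, 0], [0, 0, 0]], [0.1, [0.0186, 0.1136, 0], [0, 0, 0]], [0.1, [0.0318, 0.1197, 0], [0, 0, 0]]]
3 250.9
[[0.1, [0.0142, 0.0034, 0], [0, 0, 0]], [0.1, [0.0287, 0.0040, 0], [0, 0, 0]], [0.1, [0.0431, 0.0017, 0], [0, 0, 0]], [0.1, [0.0568, -0.0033, 0], [0, 0, 0]], [0.1, [0.0693, -0.0109, 0], [0, 0, 0]], [0.1, [0.0800, -0.0207, 0], [0, 0, 0]], [0.1, [0.0887, -0.0325, 0], [0
[... 3227 characters left out ...]
0569, -0.0007, 0], [0, 0, 0]], [0.1, [-0.0699, 0.0060, 0], [0, 0, 0]], [0.1, [-0.0813, 0.0151, 0], [0, 0, 0]], [0.1, [-0.0907, 0.0262, 0], [0, 0, 0]], [0.1, [-0.0978, 0.0389, 0], [0, 0, 0]], [0.1, [-0.1023, 0.0528, 0], [0, 0, 0]], [0.1, [-0.1040, 0.0673, 0], [0, 0, 0]]]
12 178.9000000000001
[[0.1, [0.0011, 0.0145, 0], [0, 0, 0]], [0.1, [0.0051, 0.0286, 0], [0, 0, 0]], [0.1, [0.0117, 0.0416, 0], [0, 0, 0]], [0.1, [0.0207, 0.0530, 0], [0, 0, 0]], [0.1, [0.0317, 0.0625, 0], [0, 0, 0]], [0.1, [0.0444, 0.0697, 0], [0, 0, 0]], [0.1, [0.0583, 0.0743, 0], [0, 0, 0]], [0.1, [0.0727, 0.0761, 0], [0, 0, 0]], [0.1, [0.0873, 0.0751, 0], [0, 0, 0]], [0.1, [0.1013, 0.0712, 0], [0, 0, 0]]]
290.9000000000001
```

Call:
play_rows(steps=[[0.1,[-0.0081,-0.0127,0],[0,0,0]],[0.1,[-0.0182,-0.0232,0],[0,0,0]],[0.1,[-0.0301,-0.0316,0],[0,0,0]],[0.1,[-0.0434,-0.0375,0],[0,0,0]],[0.1,[-0.0577,-0.0407,0],[0,0,0]],[0.1,[-0.0722,-0.0411,0],[0,0,0]],[0.1,[-0.0866,-0.0386,0],[0,0,0]],[0.1,[-0.1002,-0.0334,0],[0,0,0]],[0.1,[-0.1126,-0.0257,0],[0,0,0]],[0.1,[-0.1232,-0.0157,0],[0,0,0]]])

```text
t: 12.82
position: [0.5153, -0.1799, 0.1146]
tool_rot: [3.141, 0.0, 1.57]
wrist_force: [0.8, 2.6, 4.5]
width: 0.363
```

Call:
play_rows(steps=[[0.1,[-0.0085,0.0119,0],[0,0,0]],[0.1,[-0.0145,0.0252,0],[0,0,0]],[0.1,[-0.0178,0.0394,0],[0,0,0]],[0.1,[-0.0183,0.0539,0],[0,0,0]],[0.1,[-0.0159,0.0683,0],[0,0,0]],[0.1,[-0.0108,0.082,0],[0,0,0]],[0.1,[-0.0031,0.0944,0],[0,0,0]],[0.1,[0.0068,0.1051,0],[0,0,0]],[0.1,[0.0186,0.1136,0],[0,0,0]],[0.1,[0.0318,0.1197,0],[0,0,0]]])

```text
t: 13.65
position: [0.6353, -0.1469, 0.1146]
tool_rot: [3.142, 0.0, 1.57]
wrist_force: [-4.3, 1.3, 7.7]
width: 0.365
```

Call:
play_rows(steps=[[0.1,[0.0142,0.0034,0],[0,0,0]],[0.1,[0.0287,0.004,0],[0,0,0]],[0.1,[0.0431,0.0017,0],[0,0,0]],[0.1,[0.0568,-0.0033,0],[0,0,0]],[0.1,[0.0693,-0.0109,0],[0,0,0]],[0.1,[0.08,-0.0207,0],[0,0,0]],[0.1,[0.0887,-0.0325,0],[0,0,0]],[0.1,[0.0949,-0.0457,0],[0,0,0]],[0.1,[0.0984,-0.0598,0],[0,0,0]],[0.1,[0.099,-0.0744,0],[0,0,0]]])

```text
t: 14.48
position: [0.5604, -0.0476, 0.1147]
tool_rot: [3.141, 0.0, 1.571]
wrist_force: [0.4, -1.5, 4.4]
width: 0.371
```

```bash
python3 step.py 9 2.9 11.2
cat > data.py <<'E'
LOG=[(4.2333,[1,2]+[3]*8+[4]*10+[6]*10+[7,8]+[9]*8),(7.6167,[11]*10),(8.5,[11]*10),(9.3833,[10.5]*10),(10.2667,[11]*20),(11.9833,[11.2]*30)]
OBS=[(4.2,137.4),(7.567,197.4),(8.45,255.5),(9.333,327.5),(10.217,399.25),(11.933,538.28)]
E
```

```text
t 14.483 p [ 0.5604 -0.0476  0.1147] r [3.1406e+00 3.0000e-04 1.5709e+00] F [ 0.38 -1.5   4.42] M [-0.38 -0.04 -0.06] w 0.371
(np.float64(39.001074355930164), np.float64(0.09047996726210807), 38, array([346.86018075, 224.48165869]))
radial F -1.5 tang -0.3
[[0.1, [-0.0022, -0.0145, 0], [0, 0, 0]], [0.1, [-0.0071, -0.0283, 0], [0, 0, 0]], [0.1, [-0.0146, -0.0408, 0], [0, 0, 0]], [0.1, [-0.0244, -0.0517, 0], [0, 0, 0]], [0.1, [-0.0362, -0.0604, 0], [0, 0, 0]], [0.1, [-0.0494, -0.0667, 0], [0, 0, 0]], [0.1, [-0.0636, -0.0703, 0], [0, 0, 0]], [0.1, [-0.0782, -0.0711, 0], [0, 0, 0]], [0.1, [-0.0927, -0.0691, 0], [0, 0, 0]], [0.1, [-0.1065, -0.0642, 0], [0, 0, 0]]]
```

```bash
sed -i 's/(11.933,538.28)\]/(11.933,538.28),(14.483,759.0)]/' data.py
python3 - <<'E'
from model import *
from data import *
np.set_printoptions(precision=3,suppress=True)
for lag in (0.01,0.03,0.06):
  for t0 in (7.567,9.333):
    q,r,_,t,th,w=fit2(LOG,OBS,lag,t0); print(lag,t0,q,r,'w at 14.48: %.3f'%np.interp(14.483,t,w),'after pic %.3f'%np.interp(14.533,t,w),'winf %.3f'%(np.radians(11.2)*12-q[1]))
E
```

```text
0.01 7.567 [  2.367   0.768   1.033 197.101] [-0.299  2.398  0.49  -2.958 -0.906  1.274  0.17 ] w at 14.48: 1.577 after pic 1.367 winf 1.578
0.01 9.333 [  1.599   0.78    1.574 327.561] [ 0.061 -0.274  0.335 -0.122 -0.06 ] w at 14.48: 1.562 after pic 1.418 winf 1.566
0.03 7.567 [  2.418   0.768   1.041 197.122] [-0.278  2.341  0.473 -2.888 -0.908  1.26   0.185] w at 14.48: 1.577 after pic 1.441 winf 1.578
0.03 9.333 [  1.625   0.779   1.572 327.553] [ 0.053 -0.24   0.295 -0.108 -0.053] w at 14.48: 1.562 after pic 1.470 winf 1.567
0.06 7.567 [  2.508   0.768   1.053 197.151] [-0.249  2.258  0.451 -2.79  -0.912  1.242  0.212] w at 14.48: 1.577 after pic 1.490 winf 1.578
0.06 9.333 [  1.664   0.778   1.57  327.54 ] [ 0.04  -0.188  0.234 -0.086 -0.041] w at 14.48: 1.563 after pic 1.505 winf 1.567
```

Call:
play_rows(steps=[[0.1,[-0.0022,-0.0144,0],[0,0,0]],[0.1,[-0.0071,-0.0281,0],[0,0,0]],[0.1,[-0.0146,-0.0407,0],[0,0,0]],[0.1,[-0.0243,-0.0515,0],[0,0,0]],[0.1,[-0.036,-0.0602,0],[0,0,0]],[0.1,[-0.0492,-0.0665,0],[0,0,0]],[0.1,[-0.0633,-0.0701,0],[0,0,0]],[0.1,[-0.0779,-0.0708,0],[0,0,0]],[0.1,[-0.0923,-0.0688,0],[0,0,0]],[0.1,[-0.1061,-0.064,0],[0,0,0]]])

```text
t: 15.37
position: [0.4962, -0.155, 0.1147]
tool_rot: [3.141, 0.0, 1.57]
wrist_force: [2.0, 1.2, 4.4]
width: 0.366
```

Call:
play_rows(steps=[[0.1,[-0.0126,0.0074,0],[0,0,0]],[0.1,[-0.0234,0.0171,0],[0,0,0]],[0.1,[-0.0322,0.0287,0],[0,0,0]],[0.1,[-0.0386,0.0418,0],[0,0,0]],[0.1,[-0.0423,0.0559,0],[0,0,0]],[0.1,[-0.0432,0.0705,0],[0,0,0]],[0.1,[-0.0412,0.0849,0],[0,0,0]],[0.1,[-0.0365,0.0987,0],[0,0,0]],[0.1,[-0.0292,0.1113,0],[0,0,0]],[0.1,[-0.0196,0.1223,0],[0,0,0]]])

```text
t: 16.2
position: [0.6194, -0.1738, 0.1146]
tool_rot: [3.141, -0.0, 1.57]
wrist_force: [-4.4, 3.0, 7.7]
width: 0.365
```

Call:
play_rows(steps=[[0.1,[0.0116,0.0089,0],[0,0,0]],[0.1,[0.0246,0.0153,0],[0,0,0]],[0.1,[0.0387,0.0191,0],[0,0,0]],[0.1,[0.0533,0.0201,0],[0,0,0]],[0.1,[0.0677,0.0183,0],[0,0,0]],[0.1,[0.0815,0.0136,0],[0,0,0]],[0.1,[0.0942,0.0064,0],[0,0,0]],[0.1,[0.1052,-0.0031,0],[0,0,0]],[0.1,[0.1142,-0.0146,0],[0,0,0]],[0.1,[0.1207,-0.0277,0],[0,0,0]]])

```text
t: 17.03
position: [0.5913, -0.0525, 0.1147]
tool_rot: [3.14, 0.001, 1.571]
wrist_force: [-0.2, -1.8, 4.6]
width: 0.365
```

Call:
play_rows(steps=[[0.1,[0.0039,-0.014,0],[0,0,0]],[0.1,[0.005,-0.0286,0],[0,0,0]],[0.1,[0.0032,-0.0431,0],[0,0,0]],[0.1,[-0.0013,-0.0569,0],[0,0,0]],[0.1,[-0.0084,-0.0696,0],[0,0,0]],[0.1,[-0.0179,-0.0807,0],[0,0,0]],[0.1,[-0.0293,-0.0898,0],[0,0,0]],[0.1,[-0.0423,-0.0964,0],[0,0,0]],[0.1,[-0.0563,-0.1004,0],[0,0,0]],[0.1,[-0.0709,-0.1016,0],[0,0,0]]])

```text
t: 17.87
position: [0.4889, -0.1244, 0.1147]
tool_rot: [3.142, 0.0, 1.571]
wrist_force: [2.3, -0.3, 4.5]
width: 0.364
```

Run:
```python
from h import *
a=290.9
for i in range(3):
    rows(a,a+np.arange(1,11)*11.2,r=0.0747); a+=112
print(a)
```

```text
[[0.1, [0.0130, -0.0065, 0], [0, 0, 0]], [0.1, [0.0246, -0.0154, 0], [0, 0, 0]], [0.1, [0.0342, -0.0264, 0], [0, 0, 0]], [0.1, [0.0414, -0.0390, 0], [0, 0, 0]], [0.1, [0.0461, -0.0529, 0], [0, 0, 0]], [0.1, [0.0480, -0.0673, 0], [0, 0, 0]], [0.1, [0.0471, -0.0819, 0], [0, 0, 0]], [0.1, [0.0433, -0.0959, 0], [0, 0, 0]], [0.1, [0.0369, -0.1090, 0], [0, 0, 0]], [0.1, [0.0281, -0.1206, 0], [0, 0, 0]]]
[[0.1, [-0.0109, -0.0097, 0], [0, 0, 0]], [0.1, [-0.0235, -0.0170, 0], [0, 0, 0]], [0.1, [-0.0373, -0.0218, 0], [0, 0, 0]], [0.1, [-0.0517, -0.0238, 0], [0, 0, 0]], [0.1, [-0.0663, -0.0230, 0], [0, 0, 0]], [0.1, [-0.0804, -0.0193, 0], [0, 0, 0]], [0.1, [-0.0935, -0.0130, 0], [0, 0, 0]], [0.1, [-0.1052, -0.0042, 0], [0, 0, 0]], [0.1, [-0.1149, 0.0066, 0], [0, 0, 0]], [0.1, [-0.1224, 0.0192, 0], [0, 0, 0]]]
[[0.1, [-0.0049, 0.0137, 0], [0, 0, 0]], [0.1, [-0.0070, 0.0282, 0], [0, 0, 0]], [0.1, [-0.0062, 0.0427, 0], [0, 0, 0]], [0.1, [-0.0027, 0.0569, 0], [0, 0, 0]], [0.1, [0.0035, 0.0700, 0], [0, 0, 0]], [0.1, [0.0122, 0.0818, 0], [0, 0, 0]], [0.1, [0.0230, 0.0916, 0], [0, 0, 0]], [0.1, [0.0355, 0.0991, 0], [0, 0, 0]], [0.1, [0.0492, 0.1041, 0], [0, 0, 0]], [0.1, [0.0636, 0.1063, 0], [0, 0, 0]]]
626.9
```

Steady and low forces; continuing the run without a break (calls 8–14 of the plan).

Call:
play_rows(steps=[[0.1,[-0.0145,0.0017,0],[0,0,0]],[0.1,[-0.0284,0.0061,0],[0,0,0]],[0.1,[-0.0411,0.0131,0],[0,0,0]],[0.1,[-0.0523,0.0225,0],[0,0,0]],[0.1,[-0.0614,0.0339,0],[0,0,0]],[0.1,[-0.0681,0.0468,0],[0,0,0]],[0.1,[-0.0722,0.0608,0],[0,0,0]],[0.1,[-0.0735,0.0753,0],[0,0,0]],[0.1,[-0.072,0.0898,0],[0,0,0]],[0.1,[-0.0676,0.1038,0],[0,0,0]]])

```text
t: 18.7
position: [0.5941, -0.1918, 0.1146]
tool_rot: [3.141, -0.0, 1.57]
wrist_force: [-2.2, 3.8, 7.6]
width: 0.364
```

Call:
play_rows(steps=[[0.1,[0.007,0.0128,0],[0,0,0]],[0.1,[0.0163,0.024,0],[0,0,0]],[0.1,[0.0276,0.0332,0],[0,0,0]],[0.1,[0.0405,0.04,0],[0,0,0]],[0.1,[0.0544,0.0442,0],[0,0,0]],[0.1,[0.0689,0.0456,0],[0,0,0]],[0.1,[0.0834,0.0442,0],[0,0,0]],[0.1,[0.0974,0.0399,0],[0,0,0]],[0.1,[0.1103,0.0331,0],[0,0,0]],[0.1,[0.1215,0.0238,0],[0,0,0]]])

```text
t: 19.53
position: [0.6174, -0.0696, 0.1146]
tool_rot: [3.141, 0.001, 1.571]
wrist_force: [-1.9, -2.3, 5.8]
width: 0.365
```

Call:
play_rows(steps=[[0.1,[0.0093,-0.0112,0],[0,0,0]],[0.1,[0.0162,-0.0241,0],[0,0,0]],[0.1,[0.0205,-0.038,0],[0,0,0]],[0.1,[0.022,-0.0525,0],[0,0,0]],[0.1,[0.0206,-0.067,0],[0,0,0]],[0.1,[0.0165,-0.081,0],[0,0,0]],[0.1,[0.0097,-0.0939,0],[0,0,0]],[0.1,[0.0006,-0.1053,0],[0,0,0]],[0.1,[-0.0106,-0.1146,0],[0,0,0]],[0.1,[-0.0234,-0.1216,0],[0,0,0]]])

```text
t: 20.37
position: [0.4949, -0.0934, 0.1147]
tool_rot: [3.141, -0.0, 1.571]
wrist_force: [1.8, 0.1, 4.3]
width: 0.366
```

Call:
play_rows(steps=[[0.1,[-0.0139,-0.0044,0],[0,0,0]],[0.1,[-0.0284,-0.006,0],[0,0,0]],[0.1,[-0.0429,-0.0047,0],[0,0,0]],[0.1,[-0.0569,-0.0007,0],[0,0,0]],[0.1,[-0.0699,0.006,0],[0,0,0]],[0.1,[-0.0813,0.0151,0],[0,0,0]],[0.1,[-0.0907,0.0262,0],[0,0,0]],[0.1,[-0.0978,0.0389,0],[0,0,0]],[0.1,[-0.1023,0.0528,0],[0,0,0]],[0.1,[-0.104,0.0673,0],[0,0,0]]])

```text
t: 21.2
position: [0.5635, -0.198, 0.1146]
tool_rot: [3.141, -0.0, 1.57]
wrist_force: [-0.2, 4.5, 6.2]
width: 0.366
```

Call:
play_rows(steps=[[0.1,[0.0011,0.0145,0],[0,0,0]],[0.1,[0.0051,0.0286,0],[0,0,0]],[0.1,[0.0117,0.0416,0],[0,0,0]],[0.1,[0.0207,0.053,0],[0,0,0]],[0.1,[0.0317,0.0625,0],[0,0,0]],[0.1,[0.0444,0.0697,0],[0,0,0]],[0.1,[0.0583,0.0743,0],[0,0,0]],[0.1,[0.0727,0.0761,0],[0,0,0]],[0.1,[0.0873,0.0751,0],[0,0,0]],[0.1,[0.1013,0.0712,0],[0,0,0]]])

```text
t: 22.03
position: [0.6344, -0.0959, 0.1146]
tool_rot: [3.141, 0.001, 1.57]
wrist_force: [-2.9, -1.2, 7.3]
width: 0.365
```

Call:
play_rows(steps=[[0.1,[0.013,-0.0065,0],[0,0,0]],[0.1,[0.0246,-0.0154,0],[0,0,0]],[0.1,[0.0342,-0.0264,0],[0,0,0]],[0.1,[0.0414,-0.039,0],[0,0,0]],[0.1,[0.0461,-0.0529,0],[0,0,0]],[0.1,[0.048,-0.0673,0],[0,0,0]],[0.1,[0.0471,-0.0819,0],[0,0,0]],[0.1,[0.0433,-0.0959,0],[0,0,0]],[0.1,[0.0369,-0.109,0],[0,0,0]],[0.1,[0.0281,-0.1206,0],[0,0,0]]])

```text
t: 22.87
position: [0.513, -0.0676, 0.1147]
tool_rot: [3.141, -0.0, 1.571]
wrist_force: [0.6, 0.3, 4.8]
width: 0.371
```

Call:
play_rows(steps=[[0.1,[-0.0109,-0.0097,0],[0,0,0]],[0.1,[-0.0235,-0.017,0],[0,0,0]],[0.1,[-0.0373,-0.0218,0],[0,0,0]],[0.1,[-0.0517,-0.0238,0],[0,0,0]],[0.1,[-0.0663,-0.023,0],[0,0,0]],[0.1,[-0.0804,-0.0193,0],[0,0,0]],[0.1,[-0.0935,-0.013,0],[0,0,0]],[0.1,[-0.1052,-0.0042,0],[0,0,0]],[0.1,[-0.1149,0.0066,0],[0,0,0]],[0.1,[-0.1224,0.0192,0],[0,0,0]]])

```text
t: 23.7
position: [0.5331, -0.1914, 0.1146]
tool_rot: [3.141, -0.0, 1.57]
wrist_force: [2.2, 3.7, 6.2]
width: 0.369
```

```bash
python3 step.py 10 154.9 11.2
```

```text
t 23.700 p [ 0.5331 -0.1914  0.1146] r [ 3.1407e+00 -1.0000e-04  1.5696e+00] F [2.22 3.66 6.23] M [ 0.69 -0.22  0.02] w 0.369
(np.float64(105.4637357647701), np.float64(0.09056309760573925), 28, array([333.34953271, 196.22336449]))
radial F -4.3 tang 0.5
[[0.1, [-0.0049, 0.0138, 0], [0, 0, 0]], [0.1, [-0.0070, 0.0283, 0], [0, 0, 0]], [0.1, [-0.0063, 0.0429, 0], [0, 0, 0]], [0.1, [-0.0027, 0.0571, 0], [0, 0, 0]], [0.1, [0.0036, 0.0703, 0], [0, 0, 0]], [0.1, [0.0123, 0.0821, 0], [0, 0, 0]], [0.1, [0.0231, 0.0919, 0], [0, 0, 0]], [0.1, [0.0356, 0.0995, 0], [0, 0, 0]], [0.1, [0.0494, 0.1045, 0], [0, 0, 0]], [0.1, [0.0639, 0.1067, 0], [0, 0, 0]]]
```

Run:
```python
from h import *
a=154.9
for i in range(3):
    rows(a,a+np.arange(1,11)*11.8,r=0.0747); a+=118
print(a)
```

```text
[[0.1, [-0.0051, 0.0145, 0], [0, 0, 0]], [0.1, [-0.0070, 0.0297, 0], [0, 0, 0]], [0.1, [-0.0059, 0.0450, 0], [0, 0, 0]], [0.1, [-0.0016, 0.0598, 0], [0, 0, 0]], [0.1, [0.0056, 0.0734, 0], [0, 0, 0]], [0.1, [0.0155, 0.0851, 0], [0, 0, 0]], [0.1, [0.0275, 0.0947, 0], [0, 0, 0]], [0.1, [0.0412, 0.1016, 0], [0, 0, 0]], [0.1, [0.0561, 0.1055, 0], [0, 0, 0]], [0.1, [0.0714, 0.1063, 0], [0, 0, 0]]]
[[0.1, [0.0152, -0.0023, 0], [0, 0, 0]], [0.1, [0.0296, -0.0078, 0], [0, 0, 0]], [0.1, [0.0425, -0.0160, 0], [0, 0, 0]], [0.1, [0.0535, -0.0267, 0], [0, 0, 0]], [0.1, [0.0621, -0.0394, 0], [0, 0, 0]], [0.1, [0.0679, -0.0536, 0], [0, 0, 0]], [0.1, [0.0707, -0.0687, 0], [0, 0, 0]], [0.1, [0.0703, -0.0841, 0], [0, 0, 0]], [0.1, [0.0668, -0.0990, 0], [0, 0, 0]], [0.1, [0.0603, -0.1130, 0], [0, 0, 0]]]
[[0.1, [-0.0092, -0.0123, 0], [0, 0, 0]], [0.1, [-0.0207, -0.0225, 0], [0, 0, 0]], [0.1, [-0.0341, -0.0300, 0], [0, 0, 0]], [0.1, [-0.0487, -0.0347, 0], [0, 0, 0]], [0.1, [-0.0640, -0.0363, 0], [0, 0, 0]], [0.1, [-0.0792, -0.0348, 0], [0, 0, 0]], [0.1, [-0.0939, -0.0301, 0], [0, 0, 0]], [0.1, [-0.1073, -0.0226, 0], [0, 0, 0]], [0.1, [-0.1188, -0.0125, 0], [0, 0, 0]], [0.1, [-0.1281, -0.0002, 0], [0, 0, 0]]]
508.9
```

Call:
play_rows(steps=[[0.1,[-0.0051,0.0145,0],[0,0,0]],[0.1,[-0.007,0.0297,0],[0,0,0]],[0.1,[-0.0059,0.045,0],[0,0,0]],[0.1,[-0.0016,0.0598,0],[0,0,0]],[0.1,[0.0056,0.0734,0],[0,0,0]],[0.1,[0.0155,0.0851,0],[0,0,0]],[0.1,[0.0275,0.0947,0],[0,0,0]],[0.1,[0.0412,0.1016,0],[0,0,0]],[0.1,[0.0561,0.1055,0],[0,0,0]],[0.1,[0.0714,0.1063,0],[0,0,0]]])

```text
t: 24.58
position: [0.6393, -0.1188, 0.1146]
tool_rot: [-3.142, 0.0, 1.57]
wrist_force: [-5.4, -1.0, 8.3]
width: 0.364
```

Call:
play_rows(steps=[[0.1,[0.0152,-0.0023,0],[0,0,0]],[0.1,[0.0296,-0.0078,0],[0,0,0]],[0.1,[0.0425,-0.016,0],[0,0,0]],[0.1,[0.0535,-0.0267,0],[0,0,0]],[0.1,[0.0621,-0.0394,0],[0,0,0]],[0.1,[0.0679,-0.0536,0],[0,0,0]],[0.1,[0.0707,-0.0687,0],[0,0,0]],[0.1,[0.0703,-0.0841,0],[0,0,0]],[0.1,[0.0668,-0.099,0],[0,0,0]],[0.1,[0.0603,-0.113,0],[0,0,0]]])

```text
t: 25.42
position: [0.5256, -0.0581, 0.1147]
tool_rot: [3.141, -0.0, 1.571]
wrist_force: [-0.2, -1.0, 4.2]
width: 0.362
```

```bash
python3 step.py 11 30.9 11.8
cat > data.py <<'E'
LOG=[(4.2333,[1,2]+[3]*8+[4]*10+[6]*10+[7,8]+[9]*8),(7.6167,[11]*10),(8.5,[11]*10),(9.3833,[10.5]*10),(10.2667,[11]*20),(11.9833,[11.2]*30),(14.5333,[11.2]*110),(23.75,[11.8]*20)]
OBS=[(4.2,137.4),(7.567,197.4),(8.45,255.5),(9.333,327.5),(10.217,399.25),(11.933,538.28),(14.483,759.0),(23.70,1545.46)]
E
```

```text
t 25.417 p [ 0.5256 -0.0581  0.1147] r [ 3.1408e+00 -3.0000e-04  1.5713e+00] F [-0.18 -0.97  4.25] M [-0.19 -0.15 -0.05] w 0.362
(np.float64(-112.69868459502653), np.float64(0.08996002328866501), 36, array([274.53415454, 216.49552072]))
radial F -0.7 tang 0.6
[[0.1, [-0.0092, -0.0123, 0], [0, 0, 0]], [0.1, [-0.0208, -0.0225, 0], [0, 0, 0]], [0.1, [-0.0342, -0.0302, 0], [0, 0, 0]], [0.1, [-0.0489, -0.0349, 0], [0, 0, 0]], [0.1, [-0.0642, -0.0365, 0], [0, 0, 0]], [0.1, [-0.0796, -0.0349, 0], [0, 0, 0]], [0.1, [-0.0943, -0.0303, 0], [0, 0, 0]], [0.1, [-0.1077, -0.0227, 0], [0, 0, 0]], [0.1, [-0.1193, -0.0125, 0], [0, 0, 0]], [0.1, [-0.1286, -0.0002, 0], [0, 0, 0]]]
```

```bash
sed -i 's/(23.70,1545.46)\]/(23.70,1545.46),(25.417,1687.3)]/' data.py
cat >> model.py <<'E'
def simd(k,s,t,wc,w0=0,th0=0):
    """s is an array over t"""
    th=np.zeros_like(t); w=np.zeros_like(t); th[0]=th0; w[0]=w0
    for i in range(1,len(t)):
        a=k*(wc[i-1]-w[i-1]); d=k*s[i-1]
        if w[i-1]==0 and abs(a)<=d: w[i]=0
        else:
            sg=np.sign(w[i-1]) if w[i-1]!=0 else np.sign(a)
            wn=w[i-1]+(a-sg*d)*dt
            w[i]=0 if (w[i-1]!=0 and wn*w[i-1]<0) else wn
        th[i]=th[i-1]+0.5*(w[i]+w[i-1])*dt
    return th,w
def fit3(log,obs,lag=0.03,t0=7.567,k0=2.0,kp=1.8,kw=0.3,sfun=None):
    obs=[o for o in obs if o[0]>=t0-1e-6]
    t,wc=crank(log,obs[-1][0]+0.06,lag=lag); i0=np.searchsorted(t,obs[0][0]); t=t[i0:]; wc=wc[i0:]
    To=np.array([o[0] for o in obs]); A=np.array([o[1] for o in obs])
    S=lambda q: q[1]+q[4]*(t-20)
    def f(q):
        th,w=simd(q[0],S(q),t,wc,w0=q[2]); return np.r_[np.degrees(np.interp(To,t,th))+q[3]-A,(q[0]-kp)*kw]
    r=least_squares(f,[k0,0.85,1.0,A[0],0.01],diff_step=1e-3)
    th,w=simd(r.x[0],S(r.x),t,wc,w0=r.x[2]); return r.x,f(r.x),t,th,w,wc
E
python3 - <<'E'
from model import *
from data import *
np.set_printoptions(precision=3,suppress=True)
for lag in (0.01,0.04):
  for t0 in (4.2,7.567,9.333):
    q,r,t,th,w,wc=fit3(LOG,OBS,lag,t0); 
    k=(t>14.54)&(t<23.7); print(lag,t0,q,r[:-1],'min/max w in run %.3f %.3f'%(w[k].min(),w[k].max()),'now',w[-1],'dip min',w[(t>14.4)&(t<15)].min(), 'end', np.interp(23.69,t,w))
E
```

```text
0.01 4.2 [  1.842   0.863   0.402 137.4     0.012] [-0.    -0.196  1.313 -0.097 -2.049  0.559  0.698 -0.725  0.497] min/max w in run 1.351 1.524 now 1.317671924150459 dip min 1.351253640774271 end 1.446057859411647
0.01 7.567 [  1.733   0.863   1.017 197.114   0.012] [-0.286  1.44  -0.119 -2.002  0.518  0.651 -0.623  0.422] min/max w in run 1.363 1.524 now 1.3273053339748853 dip min 1.3626398584575286 end 1.4457566726698532
0.01 9.333 [  1.001   0.865   1.47  327.763   0.012] [ 0.263 -0.779  0.811 -0.296 -0.052  0.053] min/max w in run 1.434 1.519 now 1.38600948732725 dip min 1.4337560221015826 end 1.4471673417712911
0.04 4.2 [  1.929   0.863   0.491 137.4     0.012] [-0.    -0.148  1.19  -0.096 -1.942  0.559  0.658 -0.706  0.485] min/max w in run 1.367 1.524 now 1.4061601446315093 dip min 1.3665477293260178 end 1.4465556186177984
0.04 7.567 [  1.796   0.863   1.022 197.146   0.012] [-0.254  1.34  -0.124 -1.89   0.512  0.606 -0.59   0.4  ] min/max w in run 1.378 1.524 now 1.4116867060125788 dip min 1.377756893109754 end 1.4462193424165406
0.04 9.333 [  1.06    0.864   1.471 327.737   0.012] [ 0.237 -0.728  0.777 -0.287 -0.054  0.054] min/max w in run 1.438 1.519 now 1.4361127330721106 dip min 1.43778338608641 end 1.447603925534489
```

Run:
```python
from h import *
a=30.9
for i in range(11):
    print(i+1,a%360); rows(a,a+np.arange(1,11)*12.2,r=0.0747); a+=122
print(a%360)
```

```text
1 30.9
[[0.1, [-0.0096, -0.0127, 0], [0, 0, 0]], [0.1, [-0.0216, -0.0231, 0], [0, 0, 0]], [0.1, [-0.0355, -0.0307, 0], [0, 0, 0]], [0.1, [-0.0507, -0.0351, 0], [0, 0, 0]], [0.1, [-0.0666, -0.0363, 0], [0, 0, 0]], [0.1, [-0.0823, -0.0341, 0], [0, 0, 0]], [0.1, [-0.0972, -0.0286, 0], [0, 0, 0]], [0.1, [-0.1106, -0.0201, 0], [0, 0, 0]], [0.1, [-0.1219, -0.0090, 0], [0, 0, 0]], [0.1, [-0.1306, 0.0043, 0], [0, 0, 0]]]
2 152.9
[[0.1, [-0.0057, 0.0148, 0], [0, 0, 0]], [0.1, [-0.0081, 0.0305, 0], [0, 0, 0]], [0.1, [-0.0072, 0.0464, 0], [0, 0, 0]], [0.1, [-0.0029, 0.0616, 0], [0, 0, 0]], [0.1, [0.0045, 0.0757, 0], [0, 0, 0]], [0.1, [0.0147, 0.0879, 0], [0, 0, 0]], [0.1, [0.0272, 0.0976, 0], [0, 0, 0]], [0.1, [0.0416, 0.1044, 0], [0, 0, 0]], [0.1, [0.0570, 0.1081, 0], [0, 0, 0]], [0.1, [0.0729, 0.1085, 0], [0, 0, 0]]]
3 274.9
[[0.1, [0.0156, -0.0030, 0], [0, 0, 0]], [0.1, [0.0302, -0.0093, 0], [0, 0, 0]], [0.1, [0.0431, -0.0185, 0], [0, 0, 0]], [0.1, [0.0538, -0.0302, 0], [0, 0, 0]], [0.1, [0.0618, -0.0439, 0], [0, 0, 0]], [0.1, [0.0667, -0.0590, 0], [0, 0, 0]], [0.1, [0.0683, -0.0748, 0], [0,
[... 2791 characters left out ...]
1, -0.0177, 0], [0, 0, 0]], [0.1, [-0.0745, -0.0139, 0], [0, 0, 0]], [0.1, [-0.0888, -0.0070, 0], [0, 0, 0]], [0.1, [-0.1013, 0.0028, 0], [0, 0, 0]], [0.1, [-0.1114, 0.0151, 0], [0, 0, 0]], [0.1, [-0.1187, 0.0292, 0], [0, 0, 0]], [0.1, [-0.1229, 0.0445, 0], [0, 0, 0]]]
11 170.9000000000001
[[0.1, [-0.0008, 0.0159, 0], [0, 0, 0]], [0.1, [0.0017, 0.0315, 0], [0, 0, 0]], [0.1, [0.0075, 0.0463, 0], [0, 0, 0]], [0.1, [0.0163, 0.0595, 0], [0, 0, 0]], [0.1, [0.0277, 0.0706, 0], [0, 0, 0]], [0.1, [0.0411, 0.0790, 0], [0, 0, 0]], [0.1, [0.0561, 0.0844, 0], [0, 0, 0]], [0.1, [0.0718, 0.0865, 0], [0, 0, 0]], [0.1, [0.0876, 0.0852, 0], [0, 0, 0]], [0.1, [0.1028, 0.0806, 0], [0, 0, 0]]]
292.9000000000001
```

The slip has grown a little over time (drag rising), so the first 9 s run was probably in band (about 14.5 rpm down to 13.8). I'll repeat it with more margin by turning the crank slightly faster.

Call:
play_rows(steps=[[0.1,[-0.0096,-0.0127,0],[0,0,0]],[0.1,[-0.0216,-0.0231,0],[0,0,0]],[0.1,[-0.0355,-0.0307,0],[0,0,0]],[0.1,[-0.0507,-0.0351,0],[0,0,0]],[0.1,[-0.0666,-0.0363,0],[0,0,0]],[0.1,[-0.0823,-0.0341,0],[0,0,0]],[0.1,[-0.0972,-0.0286,0],[0,0,0]],[0.1,[-0.1106,-0.0201,0],[0,0,0]],[0.1,[-0.1219,-0.009,0],[0,0,0]],[0.1,[-0.1306,0.0043,0],[0,0,0]]])

```text
t: 26.3
position: [0.5308, -0.1903, 0.1146]
tool_rot: [3.141, -0.0, 1.57]
wrist_force: [1.7, 4.8, 5.2]
width: 0.366
```

Call:
play_rows(steps=[[0.1,[-0.0057,0.0148,0],[0,0,0]],[0.1,[-0.0081,0.0305,0],[0,0,0]],[0.1,[-0.0072,0.0464,0],[0,0,0]],[0.1,[-0.0029,0.0616,0],[0,0,0]],[0.1,[0.0045,0.0757,0],[0,0,0]],[0.1,[0.0147,0.0879,0],[0,0,0]],[0.1,[0.0272,0.0976,0],[0,0,0]],[0.1,[0.0416,0.1044,0],[0,0,0]],[0.1,[0.057,0.1081,0],[0,0,0]],[0.1,[0.0729,0.1085,0],[0,0,0]]])

```text
t: 27.13
position: [0.6392, -0.1162, 0.1146]
tool_rot: [3.142, 0.001, 1.57]
wrist_force: [-5.4, -1.1, 7.6]
width: 0.362
```

Call:
play_rows(steps=[[0.1,[0.0156,-0.003,0],[0,0,0]],[0.1,[0.0302,-0.0093,0],[0,0,0]],[0.1,[0.0431,-0.0185,0],[0,0,0]],[0.1,[0.0538,-0.0302,0],[0,0,0]],[0.1,[0.0618,-0.0439,0],[0,0,0]],[0.1,[0.0667,-0.059,0],[0,0,0]],[0.1,[0.0683,-0.0748,0],[0,0,0]],[0.1,[0.0665,-0.0906,0],[0,0,0]],[0.1,[0.0615,-0.1056,0],[0,0,0]],[0.1,[0.0534,-0.1193,0],[0,0,0]]])

```text
t: 27.97
position: [0.5191, -0.0624, 0.1147]
tool_rot: [3.141, -0.0, 1.571]
wrist_force: [1.6, -1.5, 3.5]
width: 0.364
```

Call:
play_rows(steps=[[0.1,[-0.0108,-0.0116,0],[0,0,0]],[0.1,[-0.0239,-0.0207,0],[0,0,0]],[0.1,[-0.0385,-0.0268,0],[0,0,0]],[0.1,[-0.0541,-0.0296,0],[0,0,0]],[0.1,[-0.07,-0.0291,0],[0,0,0]],[0.1,[-0.0854,-0.0253,0],[0,0,0]],[0.1,[-0.0997,-0.0183,0],[0,0,0]],[0.1,[-0.1121,-0.0084,0],[0,0,0]],[0.1,[-0.1222,0.0038,0],[0,0,0]],[0.1,[-0.1294,0.018,0],[0,0,0]]])

```text
t: 28.8
position: [0.538, -0.1934, 0.1146]
tool_rot: [3.141, -0.0, 1.57]
wrist_force: [1.2, 5.3, 6.6]
width: 0.366
```

Call:
play_rows(steps=[[0.1,[-0.0041,0.0153,0],[0,0,0]],[0.1,[-0.0049,0.0312,0],[0,0,0]],[0.1,[-0.0023,0.0469,0],[0,0,0]],[0.1,[0.0036,0.0616,0],[0,0,0]],[0.1,[0.0124,0.0748,0],[0,0,0]],[0.1,[0.0238,0.0858,0],[0,0,0]],[0.1,[0.0373,0.0942,0],[0,0,0]],[0.1,[0.0523,0.0995,0],[0,0,0]],[0.1,[0.068,0.1016,0],[0,0,0]],[0.1,[0.0838,0.1002,0],[0,0,0]]])

```text
t: 29.63
position: [0.638, -0.1084, 0.1146]
tool_rot: [3.142, 0.001, 1.57]
wrist_force: [-3.9, -1.4, 7.6]
width: 0.369
```

Call:
play_rows(steps=[[0.1,[0.0152,-0.0046,0],[0,0,0]],[0.1,[0.029,-0.0124,0],[0,0,0]],[0.1,[0.0409,-0.0229,0],[0,0,0]],[0.1,[0.0504,-0.0357,0],[0,0,0]],[0.1,[0.0569,-0.0501,0],[0,0,0]],[0.1,[0.0602,-0.0657,0],[0,0,0]],[0.1,[0.0601,-0.0815,0],[0,0,0]],[0.1,[0.0567,-0.0971,0],[0,0,0]],[0.1,[0.0501,-0.1115,0],[0,0,0]],[0.1,[0.0406,-0.1242,0],[0,0,0]]])

```text
t: 30.47
position: [0.513, -0.0675, 0.1147]
tool_rot: [3.141, -0.0, 1.571]
wrist_force: [1.8, -1.1, 4.4]
width: 0.365
```

Call:
play_rows(steps=[[0.1,[-0.012,-0.0104,0],[0,0,0]],[0.1,[-0.0259,-0.0181,0],[0,0,0]],[0.1,[-0.0411,-0.0226,0],[0,0,0]],[0.1,[-0.0569,-0.0238,0],[0,0,0]],[0.1,[-0.0727,-0.0217,0],[0,0,0]],[0.1,[-0.0876,-0.0162,0],[0,0,0]],[0.1,[-0.101,-0.0078,0],[0,0,0]],[0.1,[-0.1124,0.0033,0],[0,0,0]],[0.1,[-0.1211,0.0166,0],[0,0,0]],[0.1,[-0.1268,0.0314,0],[0,0,0]]])

```text
t: 31.3
position: [0.5455, -0.1957, 0.1146]
tool_rot: [3.141, -0.0, 1.569]
wrist_force: [0.8, 3.9, 6.6]
width: 0.366
```

Call:
play_rows(steps=[[0.1,[-0.0025,0.0157,0],[0,0,0]],[0.1,[-0.0016,0.0315,0],[0,0,0]],[0.1,[0.0026,0.0468,0],[0,0,0]],[0.1,[0.01,0.0609,0],[0,0,0]],[0.1,[0.0201,0.0731,0],[0,0,0]],[0.1,[0.0326,0.0829,0],[0,0,0]],[0.1,[0.0469,0.0898,0],[0,0,0]],[0.1,[0.0624,0.0935,0],[0,0,0]],[0.1,[0.0782,0.0939,0],[0,0,0]],[0.1,[0.0938,0.0909,0],[0,0,0]]])

```text
t: 32.13
position: [0.6361, -0.1008, 0.1146]
tool_rot: [3.141, 0.001, 1.57]
wrist_force: [-5.1, -1.9, 7.7]
width: 0.366
```

Call:
play_rows(steps=[[0.1,[0.0146,-0.0062,0],[0,0,0]],[0.1,[0.0276,-0.0154,0],[0,0,0]],[0.1,[0.0383,-0.027,0],[0,0,0]],[0.1,[0.0464,-0.0407,0],[0,0,0]],[0.1,[0.0513,-0.0558,0],[0,0,0]],[0.1,[0.053,-0.0716,0],[0,0,0]],[0.1,[0.0513,-0.0874,0],[0,0,0]],[0.1,[0.0463,-0.1025,0],[0,0,0]],[0.1,[0.0382,-0.1161,0],[0,0,0]],[0.1,[0.0274,-0.1278,0],[0,0,0]]])

```text
t: 32.97
position: [0.5074, -0.0732, 0.1147]
tool_rot: [3.141, -0.0, 1.571]
wrist_force: [2.5, -0.2, 3.5]
width: 0.369
```

Call:
play_rows(steps=[[0.1,[-0.013,-0.0091,0],[0,0,0]],[0.1,[-0.0276,-0.0153,0],[0,0,0]],[0.1,[-0.0432,-0.0182,0],[0,0,0]],[0.1,[-0.0591,-0.0177,0],[0,0,0]],[0.1,[-0.0745,-0.0139,0],[0,0,0]],[0.1,[-0.0888,-0.007,0],[0,0,0]],[0.1,[-0.1013,0.0028,0],[0,0,0]],[0.1,[-0.1114,0.0151,0],[0,0,0]],[0.1,[-0.1187,0.0292,0],[0,0,0]],[0.1,[-0.1229,0.0445,0],[0,0,0]]])

```text
t: 33.8
position: [0.5532, -0.1972, 0.1146]
tool_rot: [3.141, -0.001, 1.57]
wrist_force: [-0.4, 6.1, 6.5]
width: 0.362
```

Call:
play_rows(steps=[[0.1,[-0.0008,0.0159,0],[0,0,0]],[0.1,[0.0017,0.0315,0],[0,0,0]],[0.1,[0.0075,0.0463,0],[0,0,0]],[0.1,[0.0163,0.0595,0],[0,0,0]],[0.1,[0.0277,0.0706,0],[0,0,0]],[0.1,[0.0411,0.079,0],[0,0,0]],[0.1,[0.0561,0.0844,0],[0,0,0]],[0.1,[0.0718,0.0865,0],[0,0,0]],[0.1,[0.0876,0.0852,0],[0,0,0]],[0.1,[0.1028,0.0806,0],[0,0,0]]])

```text
t: 34.63
position: [0.6335, -0.0934, 0.1146]
tool_rot: [3.141, 0.001, 1.57]
wrist_force: [-3.5, -1.8, 7.7]
width: 0.368
```

```bash
python3 step.py 12 292.9 12.2
```

```text
t 34.633 p [ 0.6335 -0.0934  0.1146] r [3.1411e+00 7.0000e-04 1.5703e+00] F [-3.51 -1.77  7.66] M [-0.4   0.81 -0.  ] w 0.368
(np.float64(23.042400765989157), np.float64(0.09032171357589135), 41, array([342.9320298 , 231.33845438]))
radial F -3.9 tang -0.3
[[0.1, [0.0139, -0.0077, 0], [0, 0, 0]], [0.1, [0.0259, -0.0182, 0], [0, 0, 0]], [0.1, [0.0354, -0.0310, 0], [0, 0, 0]], [0.1, [0.0420, -0.0455, 0], [0, 0, 0]], [0.1, [0.0454, -0.0611, 0], [0, 0, 0]], [0.1, [0.0454, -0.0771, 0], [0, 0, 0]], [0.1, [0.0420, -0.0926, 0], [0, 0, 0]], [0.1, [0.0354, -0.1072, 0], [0, 0, 0]], [0.1, [0.0259, -0.1200, 0], [0, 0, 0]], [0.1, [0.0139, -0.1305, 0], [0, 0, 0]]]
```

```bash
cat > data.py <<'E'
LOG=[(4.2333,[1,2]+[3]*8+[4]*10+[6]*10+[7,8]+[9]*8),(7.6167,[11]*10),(8.5,[11]*10),(9.3833,[10.5]*10),(10.2667,[11]*20),(11.9833,[11.2]*30),(14.5333,[11.2]*110),(23.75,[11.8]*20),(25.4667,[12.2]*110)]
OBS=[(4.2,137.4),(7.567,197.4),(8.45,255.5),(9.333,327.5),(10.217,399.25),(11.933,538.28),(14.483,759.0),(23.70,1545.46),(25.417,1687.3),(34.633,2543.04)]
E
python3 - <<'E'
from model import *
from data import *
np.set_printoptions(precision=3,suppress=True)
for t0 in (9.333,14.483):
    q,r,t,th,w,wc=fit3(LOG,OBS,0.03,t0); print(t0,q,r[:-1],'w end',np.interp(34.63,t,w),'after pic',np.interp(34.683,t,w)); k=(t>25.6)&(t<34.6); print(w[k].min(),w[k].max())
# plan
def plan(k,s,segs,w0,th0):
    # segs: list of rows (deg) or 'p' for picture
    wcs=[]
    for x in segs:
        if x=='p': wcs+= [0]*24
        else: wcs+=[np.radians(x)*12]*40
    wc=np.array(wcs+[wcs[-1]],float); t=dt*np.arange(len(wc)); y=np.zeros_like(wc); y[0]=wc[0]
    for i in range(1,len(wc)): y[i]=y[i-1]+(wc[i-1]-y[i-1])*dt/0.03
    th,w=simd(k,np.full(len(t),s),t,y,w0=w0,th0=np.radians(th0))
    return t[-1],np.degrees(th[-1]),w[-1]
segs=[12.2]*20+[10,9,8]+[7.5]*7
for k in (1.2,1.8,2.4):
    for s in (0.85,0.93,1.0): print(k,s,plan(k,s,segs[:20],1.52,27.4),plan(k,s,segs,1.52,27.4))
E
```

```text
9.333 [  2.167   0.853   1.664 327.429   0.007] [-0.071  0.463  1.008 -1.911 -1.61   2.575 -0.454] w end 1.601539076124491 after pic 1.4761470127269947
1.3814859296859079 1.6478347284108774
14.483 [  1.8     0.925   2.797 759.     -0.001] [ 0. -0. -0.  0.] w end 1.646944854182912 after pic 1.5425617039035573
1.3712054358131427 1.6469061230555486
1.2 0.85 (np.float64(1.6666666666666667), np.float64(182.5931872826281), np.float64(1.6801657433232944)) (np.float64(2.5), np.float64(249.58500275046376), np.float64(1.1268821081443012))
1.2 0.93 (np.float64(1.6666666666666667), np.float64(178.25368875438497), np.float64(1.6109654876476456)) (np.float64(2.5), np.float64(241.75156806355855), np.float64(1.050850140616596))
1.2 1.0 (np.float64(1.6666666666666667), np.float64(174.4566275421717), np.float64(1.5504152639314568)) (np.float64(2.5), np.float64(234.89731271251637), np.float64(0.9843221690298573))
1.8 0.85 (np.float64(1.6666666666666667), np.float64(184.6393820956105), np.float64(1.6959951892733)) (np.float64(2.5), np.float64(247.6908328160772), np.float64(0.9895728107890983))
1.8 0.93 
[... 220 characters left out ...]
.float64(174.8451972450358), np.float64(1.5534212548909994)) (np.float64(2.5), np.float64(230.9181151576427), np.float64(0.8412251246423136))
2.4 0.85 (np.float64(1.6666666666666667), np.float64(185.90156645028355), np.float64(1.7018045210790305)) (np.float64(2.5), np.float64(245.66347743172733), np.float64(0.8974551172407713))
2.4 0.93 (np.float64(1.6666666666666667), np.float64(180.1326693532611), np.float64(1.623255144161004)) (np.float64(2.5), np.float64(236.1047545035043), np.float64(0.817650455306013))
2.4 1.0 (np.float64(1.6666666666666667), np.float64(175.08488439336745), np.float64(1.5545244393577298)) (np.float64(2.5), np.float64(227.74087194130965), np.float64(0.7478213761130994))
```

Run:
```python
from h import *
rows(292.9,292.9+np.arange(1,11)*12.2,r=0.0747)
rows(54.9,54.9+np.arange(1,11)*12.2,r=0.0747)
rows(176.9,176.9+np.cumsum([10,9,8]+[7.5]*7),r=0.0747)
```

```text
[[0.1, [0.0139, -0.0077, 0], [0, 0, 0]], [0.1, [0.0258, -0.0182, 0], [0, 0, 0]], [0.1, [0.0353, -0.0309, 0], [0, 0, 0]], [0.1, [0.0419, -0.0454, 0], [0, 0, 0]], [0.1, [0.0452, -0.0609, 0], [0, 0, 0]], [0.1, [0.0452, -0.0768, 0], [0, 0, 0]], [0.1, [0.0419, -0.0923, 0], [0, 0, 0]], [0.1, [0.0353, -0.1067, 0], [0, 0, 0]], [0.1, [0.0258, -0.1195, 0], [0, 0, 0]], [0.1, [0.0139, -0.1299, 0], [0, 0, 0]]]
[[0.1, [-0.0139, -0.0077, 0], [0, 0, 0]], [0.1, [-0.0291, -0.0123, 0], [0, 0, 0]], [0.1, [-0.0449, -0.0136, 0], [0, 0, 0]], [0.1, [-0.0606, -0.0115, 0], [0, 0, 0]], [0.1, [-0.0756, -0.0061, 0], [0, 0, 0]], [0.1, [-0.0890, 0.0023, 0], [0, 0, 0]], [0.1, [-0.1004, 0.0134, 0], [0, 0, 0]], [0.1, [-0.1092, 0.0266, 0], [0, 0, 0]], [0.1, [-0.1150, 0.0414, 0], [0, 0, 0]], [0.1, [-0.1175, 0.0571, 0], [0, 0, 0]]]
[[0.1, [0.0004, 0.0130, 0], [0, 0, 0]], [0.1, [0.0027, 0.0245, 0], [0, 0, 0]], [0.1, [0.0063, 0.0343, 0], [0, 0, 0]], [0.1, [0.0108, 0.0430, 0], [0, 0, 0]], [0.1, [0.0165, 0.0509, 0], [0, 0, 0]], [0.1, [0.0231, 0.0581, 0], [0, 0, 0]], [0.1, [0.0306, 0.0644, 0], [0, 0, 0]], [0.1, [0.0388, 0.0696, 0], [0, 0, 0]], [0.1, [0.0477, 0.0737, 0], [0, 0, 0]], [0.1, [0.0570, 0.0766, 0], [0, 0, 0]]]
```

Call:
play_rows(steps=[[0.1,[0.0139,-0.0077,0],[0,0,0]],[0.1,[0.0258,-0.0182,0],[0,0,0]],[0.1,[0.0353,-0.0309,0],[0,0,0]],[0.1,[0.0419,-0.0454,0],[0,0,0]],[0.1,[0.0452,-0.0609,0],[0,0,0]],[0.1,[0.0452,-0.0768,0],[0,0,0]],[0.1,[0.0419,-0.0923,0],[0,0,0]],[0.1,[0.0353,-0.1067,0],[0,0,0]],[0.1,[0.0258,-0.1195,0],[0,0,0]],[0.1,[0.0139,-0.1299,0],[0,0,0]]])

```text
t: 35.52
position: [0.5025, -0.0795, 0.1147]
tool_rot: [3.141, -0.0, 1.571]
wrist_force: [1.4, 0.3, 4.2]
width: 0.365
```

Call:
play_rows(steps=[[0.1,[-0.0139,-0.0077,0],[0,0,0]],[0.1,[-0.0291,-0.0123,0],[0,0,0]],[0.1,[-0.0449,-0.0136,0],[0,0,0]],[0.1,[-0.0606,-0.0115,0],[0,0,0]],[0.1,[-0.0756,-0.0061,0],[0,0,0]],[0.1,[-0.089,0.0023,0],[0,0,0]],[0.1,[-0.1004,0.0134,0],[0,0,0]],[0.1,[-0.1092,0.0266,0],[0,0,0]],[0.1,[-0.115,0.0414,0],[0,0,0]],[0.1,[-0.1175,0.0571,0],[0,0,0]]])

```text
t: 36.35
position: [0.561, -0.198, 0.1146]
tool_rot: [3.141, -0.001, 1.57]
wrist_force: [0.2, 5.6, 6.4]
width: 0.366
```

Call:
play_rows(steps=[[0.1,[0.0004,0.013,0],[0,0,0]],[0.1,[0.0027,0.0245,0],[0,0,0]],[0.1,[0.0063,0.0343,0],[0,0,0]],[0.1,[0.0108,0.043,0],[0,0,0]],[0.1,[0.0165,0.0509,0],[0,0,0]],[0.1,[0.0231,0.0581,0],[0,0,0]],[0.1,[0.0306,0.0644,0],[0,0,0]],[0.1,[0.0388,0.0696,0],[0,0,0]],[0.1,[0.0477,0.0737,0],[0,0,0]],[0.1,[0.057,0.0766,0],[0,0,0]]])

```text
t: 37.18
position: [0.6372, -0.1403, 0.1146]
tool_rot: [3.141, 0.0, 1.57]
wrist_force: [-3.1, 0.8, 7.6]
width: 0.365
```

```bash
python3 step.py 13 256.4 6
```

```text
t 37.183 p [ 0.6372 -0.1403  0.1146] r [3.1412e+00 3.0000e-04 1.5702e+00] F [-3.07  0.84  7.64] M [ 0.06  0.57 -0.09] w 0.365
(np.float64(-130.56437201742673), np.float64(0.0898152628302873), 33, array([274.91169811, 208.35396226]))
radial F -3.2 tang 0.1
[[0.1, [0.0077, 0.0014, 0], [0, 0, 0]], [0.1, [0.0155, 0.0021, 0], [0, 0, 0]], [0.1, [0.0234, 0.0019, 0], [0, 0, 0]], [0.1, [0.0312, 0.0009, 0], [0, 0, 0]], [0.1, [0.0388, -0.0009, 0], [0, 0, 0]], [0.1, [0.0462, -0.0036, 0], [0, 0, 0]], [0.1, [0.0533, -0.0069, 0], [0, 0, 0]], [0.1, [0.0600, -0.0110, 0], [0, 0, 0]], [0.1, [0.0662, -0.0158, 0], [0, 0, 0]], [0.1, [0.0719, -0.0212, 0], [0, 0, 0]]]
```

Run:
```python
from h import *
rows(256.4,256.4+np.arange(1,11)*8,r=0.0747)
rows(336.4,336.4+np.arange(1,11)*8,r=0.0747)
```

```text
[[0.1, [0.0103, 0.0017, 0], [0, 0, 0]], [0.1, [0.0207, 0.0020, 0], [0, 0, 0]], [0.1, [0.0310, 0.0009, 0], [0, 0, 0]], [0.1, [0.0411, -0.0017, 0], [0, 0, 0]], [0.1, [0.0508, -0.0057, 0], [0, 0, 0]], [0.1, [0.0598, -0.0110, 0], [0, 0, 0]], [0.1, [0.0679, -0.0174, 0], [0, 0, 0]], [0.1, [0.0751, -0.0250, 0], [0, 0, 0]], [0.1, [0.0812, -0.0335, 0], [0, 0, 0]], [0.1, [0.0860, -0.0427, 0], [0, 0, 0]]]
[[0.1, [0.0035, -0.0098, 0], [0, 0, 0]], [0.1, [0.0056, -0.0200, 0], [0, 0, 0]], [0.1, [0.0062, -0.0304, 0], [0, 0, 0]], [0.1, [0.0054, -0.0408, 0], [0, 0, 0]], [0.1, [0.0032, -0.0510, 0], [0, 0, 0]], [0.1, [-0.0004, -0.0608, 0], [0, 0, 0]], [0.1, [-0.0054, -0.0699, 0], [0, 0, 0]], [0.1, [-0.0116, -0.0783, 0], [0, 0, 0]], [0.1, [-0.0189, -0.0858, 0], [0, 0, 0]], [0.1, [-0.0271, -0.0921, 0], [0, 0, 0]]]
```

Call:
play_rows(steps=[[0.1,[0.0103,0.0017,0],[0,0,0]],[0.1,[0.0207,0.002,0],[0,0,0]],[0.1,[0.031,0.0009,0],[0,0,0]],[0.1,[0.0411,-0.0017,0],[0,0,0]],[0.1,[0.0508,-0.0057,0],[0,0,0]],[0.1,[0.0598,-0.011,0],[0,0,0]],[0.1,[0.0679,-0.0174,0],[0,0,0]],[0.1,[0.0751,-0.025,0],[0,0,0]],[0.1,[0.0812,-0.0335,0],[0,0,0]],[0.1,[0.086,-0.0427,0],[0,0,0]]])

```text
t: 38.07
position: [0.5945, -0.054, 0.1147]
tool_rot: [3.14, 0.0, 1.571]
wrist_force: [0.9, -0.2, 4.9]
width: 0.366
```

Call:
play_rows(steps=[[0.1,[0.0035,-0.0098,0],[0,0,0]],[0.1,[0.0056,-0.02,0],[0,0,0]],[0.1,[0.0062,-0.0304,0],[0,0,0]],[0.1,[0.0054,-0.0408,0],[0,0,0]],[0.1,[0.0032,-0.051,0],[0,0,0]],[0.1,[-0.0004,-0.0608,0],[0,0,0]],[0.1,[-0.0054,-0.0699,0],[0,0,0]],[0.1,[-0.0116,-0.0783,0],[0,0,0]],[0.1,[-0.0189,-0.0858,0],[0,0,0]],[0.1,[-0.0271,-0.0921,0],[0,0,0]]])

```text
t: 38.9
position: [0.5016, -0.0812, 0.1147]
tool_rot: [-3.141, -0.001, 1.571]
wrist_force: [-2.2, 1.8, 5.7]
width: 0.363
```

```bash
python3 step.py 14 56.4 7
```

```text
t 38.900 p [ 0.5016 -0.0812  0.1147] r [-3.1415e+00 -5.0000e-04  1.5708e+00] F [-2.15  1.76  5.73] M [0.18 0.12 0.05] w 0.363
(np.float64(-56.91594163805696), np.float64(0.08970433849366022), 41, array([295.4556962 , 238.67189873]))
radial F 2.8 tang -0.3
[[0.1, [-0.0079, -0.0046, 0], [0, 0, 0]], [0.1, [-0.0163, -0.0082, 0], [0, 0, 0]], [0.1, [-0.0251, -0.0107, 0], [0, 0, 0]], [0.1, [-0.0342, -0.0122, 0], [0, 0, 0]], [0.1, [-0.0433, -0.0125, 0], [0, 0, 0]], [0.1, [-0.0525, -0.0117, 0], [0, 0, 0]], [0.1, [-0.0614, -0.0098, 0], [0, 0, 0]], [0.1, [-0.0701, -0.0069, 0], [0, 0, 0]], [0.1, [-0.0783, -0.0029, 0], [0, 0, 0]], [0.1, [-0.0860, 0.0021, 0], [0, 0, 0]]]
```

Run:
```python
from h import *
rows(56.4,56.4+np.arange(1,11)*6.2,r=0.0747)
```

```text
[[0.1, [-0.0070, -0.0041, 0], [0, 0, 0]], [0.1, [-0.0143, -0.0074, 0], [0, 0, 0]], [0.1, [-0.0220, -0.0099, 0], [0, 0, 0]], [0.1, [-0.0299, -0.0116, 0], [0, 0, 0]], [0.1, [-0.0379, -0.0124, 0], [0, 0, 0]], [0.1, [-0.0460, -0.0123, 0], [0, 0, 0]], [0.1, [-0.0541, -0.0114, 0], [0, 0, 0]], [0.1, [-0.0619, -0.0096, 0], [0, 0, 0]], [0.1, [-0.0696, -0.0069, 0], [0, 0, 0]], [0.1, [-0.0769, -0.0035, 0], [0, 0, 0]]]
```

Call:
play_rows(steps=[[0.1,[-0.007,-0.0041,0],[0,0,0]],[0.1,[-0.0143,-0.0074,0],[0,0,0]],[0.1,[-0.022,-0.0099,0],[0,0,0]],[0.1,[-0.0299,-0.0116,0],[0,0,0]],[0.1,[-0.0379,-0.0124,0],[0,0,0]],[0.1,[-0.046,-0.0123,0],[0,0,0]],[0.1,[-0.0541,-0.0114,0],[0,0,0]],[0.1,[-0.0619,-0.0096,0],[0,0,0]],[0.1,[-0.0696,-0.0069,0],[0,0,0]],[0.1,[-0.0769,-0.0035,0],[0,0,0]]])

```text
t: 39.78
position: [0.4984, -0.1592, 0.1147]
tool_rot: [-3.142, 0.0, 1.57]
wrist_force: [-0.7, 0.0, 4.9]
width: 0.367
```

```bash
python3 step.py 15 118.4 5.5
cat > data.py <<'E'
LOG=[(14.5333,[11.2]*110),(23.75,[11.8]*20),(25.4667,[12.2]*110),(34.6833,[12.2]*20+[10,9,8]+[7.5]*7),(37.2333,[8]*20),(38.95,[6.2]*10)]
OBS=[(23.70,1545.46),(25.417,1687.3),(34.633,2543.04),(37.183,2749.44),(38.9,2823.1)]
E
```

```text
t 39.783 p [ 0.4984 -0.1592  0.1147] r [-3.1416e+00  4.0000e-04  1.5700e+00] F [-0.66  0.03  4.93] M [0.07 0.1  0.  ] w 0.367
(np.float64(-27.59664026627531), np.float64(0.08981769251660549), 43, array([314.9932757 , 242.44908742]))
radial F 0.6 tang -0.3
[[0.1, [-0.0062, 0.0037, 0], [0, 0, 0]], [0.1, [-0.0119, 0.0080, 0], [0, 0, 0]], [0.1, [-0.0173, 0.0128, 0], [0, 0, 0]], [0.1, [-0.0221, 0.0182, 0], [0, 0, 0]], [0.1, [-0.0264, 0.0239, 0], [0, 0, 0]], [0.1, [-0.0302, 0.0301, 0], [0, 0, 0]], [0.1, [-0.0333, 0.0365, 0], [0, 0, 0]], [0.1, [-0.0358, 0.0433, 0], [0, 0, 0]], [0.1, [-0.0377, 0.0503, 0], [0, 0, 0]], [0.1, [-0.0388, 0.0574, 0], [0, 0, 0]]]
```

```bash
sed -i 's/(38.9,2823.1)\]/(38.9,2823.1),(39.783,2852.4)]/' data.py
python3 - <<'E'
from model import *
from data import *
np.set_printoptions(precision=3,suppress=True)
def fit4(t0,kp,lag=0.03):
    obs=[o for o in OBS if o[0]>=t0-1e-6]
    t,wc=crank(LOG,obs[-1][0]+0.05,t0=14.0,lag=lag); i0=np.searchsorted(t,obs[0][0]); t=t[i0:]; wc=wc[i0:]
    To=np.array([o[0] for o in obs]); A=np.array([o[1] for o in obs])
    def f(q):
        th,w=simd(kp,np.full(len(t),q[0]),t,wc,w0=q[1]); return np.degrees(np.interp(To,t,th))+q[2]-A
    r=least_squares(f,[0.88,1.6,A[0]],diff_step=1e-3)
    th,w=simd(kp,np.full(len(t),r.x[0]),t,wc,w0=r.x[1]); return r.x,r.fun,np.degrees(th[-1])+r.x[2]-2880,w[-1]
def plan(k,s,segs,w0,th0,lag=0.03):
    wcs=[]
    for x in segs:
        if x=='p': wcs+= [0]*24
        else: wcs+=[np.radians(x)*12]*40
    wc=np.array([0]+wcs,float); t=dt*np.arange(len(wc)); y=np.zeros_like(wc)
    for i in range(1,len(wc)): y[i]=y[i-1]+(wc[i]-y[i-1])*dt/lag
    th,w=simd(k,np.full(len(t),s),t,y,w0=w0,th0=np.radians(th0))
    return np.degrees(th[-1]),w[-1]
for kp in (1.4,1.8,2.2,2.6):
  for t0 in (34.633,37.183):
    q,r,a,w=fit4(t0,kp); 
    print(kp,t0,q,r,'now %.2f w %.3f'%(a,w), 'A:',plan(kp,q[0],[6]*10,w,a),'A+stop',plan(kp,q[0],[6]*10+[0]*6,w,a), 'B', plan(kp,q[0],[6]*8+[0]*6,w,a), plan(kp,q[0],[6]*9+[5,4,3,2,1]+[0]*6,w,a))
E
```

```text
1.4 34.633 [   0.952    1.445 2543.053] [ 0.013 -0.566  1.593 -1.04 ] now -27.44 w 0.384 A: (np.float64(-12.119574198835421), np.float64(0.31219792587858597)) A+stop (np.float64(-9.895146555982826), np.float64(0.0)) B (np.float64(-12.862855032378018), np.float64(0.0)) (np.float64(-8.440602022867271), np.float64(0.0))
1.4 37.183 [   0.888    0.807 2749.44 ] [ 0.  0. -0.] now -26.23 w 0.442 A: (np.float64(-8.023960082832135), np.float64(0.37422632972505787)) A+stop (np.float64(-4.883299333212188), np.float64(0.0)) B (np.float64(-8.443382297143843), np.float64(0.0)) (np.float64(-2.935220110749318), np.float64(0.0))
1.8 34.633 [   0.908    1.341 2543.044] [ 0.004 -0.502  1.452 -0.955] now -27.34 w 0.383 A: (np.float64(-11.514209950153917), np.float64(0.3399800666061193)) A+stop (np.float64(-9.34021234968359), np.float64(0.0)) B (np.float64(-12.602409382667409), np.float64(0.0)) (np.float64(-7.818843996680727), np.float64(0.0))
1.8 37.183 [   0.855    0.745 2749.44 ] [ 0. -0. -0.] now -26.24 w 0.434 A: (np.float64(-7.935633141562546), np.float64(0.3924463336196561)) A+stop (np.float64(-5.
[... 671 characters left out ...]
8136909793501), np.float64(0.0)) (np.float64(-3.0124113709906166), np.float64(0.0))
2.6 34.633 [   0.865    1.167 2543.041] [ 0.001 -0.551  1.619 -1.068] now -27.45 w 0.370 A: (np.float64(-11.078371353155557), np.float64(0.3767396245793203)) A+stop (np.float64(-9.073322537157168), np.float64(0.0)) B (np.float64(-12.69781249982242), np.float64(0.0)) (np.float64(-7.571856241275701), np.float64(0.0))
2.6 37.183 [   0.811    0.566 2749.44 ] [ 0.  0. -0.] now -26.22 w 0.424 A: (np.float64(-7.250070674599282), np.float64(0.4313635064944413)) A+stop (np.float64(-4.674045414075389), np.float64(0.0)) B (np.float64(-8.827340241548772), np.float64(0.0)) (np.float64(-2.730668369512106), np.float64(0.0))
```

Run:
```python
from h import *
rows(118.4,118.4+np.arange(1,11)*6,r=0.0747)
```

```text
[[0.1, [-0.0067, 0.0041, 0], [0, 0, 0]], [0.1, [-0.0129, 0.0088, 0], [0, 0, 0]], [0.1, [-0.0186, 0.0142, 0], [0, 0, 0]], [0.1, [-0.0237, 0.0201, 0], [0, 0, 0]], [0.1, [-0.0281, 0.0266, 0], [0, 0, 0]], [0.1, [-0.0318, 0.0334, 0], [0, 0, 0]], [0.1, [-0.0348, 0.0407, 0], [0, 0, 0]], [0.1, [-0.0371, 0.0481, 0], [0, 0, 0]], [0.1, [-0.0385, 0.0558, 0], [0, 0, 0]], [0.1, [-0.0391, 0.0636, 0], [0, 0, 0]]]
```

Call:
play_rows(steps=[[0.1,[-0.0067,0.0041,0],[0,0,0]],[0.1,[-0.0129,0.0088,0],[0,0,0]],[0.1,[-0.0186,0.0142,0],[0,0,0]],[0.1,[-0.0237,0.0201,0],[0,0,0]],[0.1,[-0.0281,0.0266,0],[0,0,0]],[0.1,[-0.0318,0.0334,0],[0,0,0]],[0.1,[-0.0348,0.0407,0],[0,0,0]],[0.1,[-0.0371,0.0481,0],[0,0,0]],[0.1,[-0.0385,0.0558,0],[0,0,0]],[0.1,[-0.0391,0.0636,0],[0,0,0]]])

```text
t: 40.67
position: [0.5624, -0.1978, 0.1147]
tool_rot: [3.141, 0.0, 1.57]
wrist_force: [-0.5, 0.9, 5.8]
width: 0.367
```

```bash
python3 step.py 16 178.4 6
```

```text
t 40.667 p [ 0.5624 -0.1978  0.1147] r [3.1410e+00 4.0000e-04 1.5701e+00] F [-0.54  0.87  5.81] M [0.1  0.07 0.03] w 0.367
(np.float64(-9.709347334475648), np.float64(0.08997110591853212), 47, array([326.77106227, 240.91529304]))
radial F -0.9 tang -0.6
[[0.1, [0.0002, 0.0078, 0], [0, 0, 0]], [0.1, [0.0012, 0.0156, 0], [0, 0, 0]], [0.1, [0.0030, 0.0233, 0], [0, 0, 0]], [0.1, [0.0056, 0.0307, 0], [0, 0, 0]], [0.1, [0.0090, 0.0378, 0], [0, 0, 0]], [0.1, [0.0131, 0.0445, 0], [0, 0, 0]], [0.1, [0.0179, 0.0507, 0], [0, 0, 0]], [0.1, [0.0232, 0.0564, 0], [0, 0, 0]], [0.1, [0.0292, 0.0615, 0], [0, 0, 0]], [0.1, [0.0357, 0.0660, 0], [0, 0, 0]]]
```

```bash
cat >> data.py <<'E'
LOG.append((39.8333,[6]*10)); OBS.append((40.667,2870.29))
E
python3 - <<'E'
from model import *
from data import *
np.set_printoptions(precision=3,suppress=True)
def fit4(t0,kp,lag=0.03):
    obs=[o for o in OBS if o[0]>=t0-1e-6]
    t,wc=crank(LOG,obs[-1][0]+0.05,t0=14.0,lag=lag); i0=np.searchsorted(t,obs[0][0]); t=t[i0:]; wc=wc[i0:]
    To=np.array([o[0] for o in obs]); A=np.array([o[1] for o in obs])
    def f(q):
        th,w=simd(kp,np.full(len(t),q[0]),t,wc,w0=q[1]); return np.degrees(np.interp(To,t,th))+q[2]-A
    r=least_squares(f,[0.88,1.0,A[0]],diff_step=1e-3)
    th,w=simd(kp,np.full(len(t),r.x[0]),t,wc,w0=r.x[1]); return r.x,r.fun,np.degrees(th[-1])+r.x[2]-2880-r.fun[-1],w[-1]
def plan(k,s,segs,w0,th0,lag=0.03):
    wcs=[]
    for x in segs: wcs+=[np.radians(x)*12]*40
    wc=np.array([0]+wcs,float); t=dt*np.arange(len(wc)); y=np.zeros_like(wc)
    for i in range(1,len(wc)): y[i]=y[i-1]+(wc[i]-y[i-1])*dt/lag
    th,w=simd(k,np.full(len(t),s),t,y,w0=w0,th0=np.radians(th0))
    return np.degrees(th[-1]).round(2)
for kp in (1.4,1.8,2.2,2.6):
  for t0 in (37.183,38.9):
    q,r,a,w=fit4(t0,kp); 
    print(kp,t0,q,r,'now %.2f w %.3f'%(a,w), [plan(kp,q[0],[6]*n+[3]+[0]*8,w,a) for n in (3,4,5,6)])
E
```

```text
1.4 37.183 [   0.91     0.853 2749.423] [-0.017  0.336 -0.606  0.287] now -8.74 w 0.312 [np.float64(-2.15), np.float64(-0.69), np.float64(0.79), np.float64(2.29)]
1.4 38.9 [   0.943    0.818 2823.1  ] [ 0. -0.  0.] now -8.82 w 0.286 [np.float64(-3.02), np.float64(-1.71), np.float64(-0.37), np.float64(0.98)]
1.8 37.183 [   0.877    0.807 2749.43 ] [-0.01   0.354 -0.666  0.323] now -8.71 w 0.318 [np.float64(-2.2), np.float64(-0.63), np.float64(0.97), np.float64(2.6)]
1.8 38.9 [   0.907    0.861 2823.1  ] [ 0. -0. -0.] now -8.78 w 0.293 [np.float64(-3.02), np.float64(-1.6), np.float64(-0.13), np.float64(1.36)]
2.2 37.183 [   0.855    0.751 2749.433] [-0.007  0.405 -0.782  0.384] now -8.67 w 0.324 [np.float64(-2.22), np.float64(-0.56), np.float64(1.15), np.float64(2.89)]
2.2 38.9 [   0.886    0.906 2823.1  ] [ 0.  0. -0.] now -8.75 w 0.295 [np.float64(-3.07), np.float64(-1.57), np.float64(-0.01), np.float64(1.58)]
2.6 37.183 [   0.839    0.688 2749.436] [-0.004  0.472 -0.927  0.459] now -8.64 w 0.328 [np.float64(-2.23), np.float64(-0.5), np.float64(1.29), np.float64(3.12)]
2.6 38.9 [   0.872    0.955 2823.1  ] [0. 0. 0.] now -8.73 w 0.296 [np.float64(-3.16), np.float64(-1.59), np.float64(0.03), np.float64(1.7)]
```

Call:
play_rows(steps=[[0.1,[0.0002,0.0078,0],[0,0,0]],[0.1,[0.0012,0.0156,0],[0,0,0]],[0.1,[0.003,0.0232,0],[0,0,0]],[0.1,[0.0056,0.0306,0],[0,0,0]],[0.1,[0.009,0.0376,0],[0,0,0]],[0.1,[0.0099,0.0393,0],[0,0,0]],[0.1,[0.0099,0.0393,0],[0,0,0]],[0.1,[0.0099,0.0393,0],[0,0,0]],[0.1,[0.0099,0.0393,0],[0,0,0]],[0.1,[0.0099,0.0393,0],[0,0,0]]])

```text
t: 41.55
position: [0.6016, -0.1877, 0.1147]
tool_rot: [3.141, 0.0, 1.57]
wrist_force: [1.5, -0.7, 6.5]
width: 0.369
```

Run:
```python
from h import *
st()
s=snap('scene','scene17.png'); np.savez('pics/scene17.npz',**s); print(blockang(s)); 
s2=snap('side','side17.png'); np.savez('pics/side17.npz',**s2); print(blockang(s2))
s=snap('scene','scene18.png'); np.savez('pics/scene18.npz',**s); print(blockang(s)); 
a=s['frame'][200:300,270:400]; cv2.imwrite('pics/scene18z.png',cv2.resize(a,None,fx=5,fy=5,interpolation=cv2.INTER_CUBIC))
a=s2['frame'][90:200,165:285]; cv2.imwrite('pics/side17z.png',cv2.resize(a,None,fx=5,fy=5,interpolation=cv2.INTER_CUBIC))
st()
```

```text
t 41.550 p [ 0.6016 -0.1877  0.1147] r [3.1406e+00 5.0000e-04 1.5705e+00] F [ 1.49 -0.67  6.49] M [-0.08  0.07 -0.01] w 0.369
(np.float64(0.3800434704269311), np.float64(0.08987266250490879), 40, array([332.65708812, 238.7447318 ]))
(np.float64(-61.412026722251674), np.float64(0.07240127360168937), 309, array([240.68847852, 131.73103171]))
(np.float64(0.3580164549438397), np.float64(0.08982271911417787), 40, array([332.63175514, 238.73553324]))
t 41.700 p [ 0.6016 -0.1877  0.1147] r [3.1405e+00 4.0000e-04 1.5703e+00] F [ 0.06 -1.25  6.17] M [-0.1   0.03 -0.05] w 0.367
```

View pics/scene18z.png

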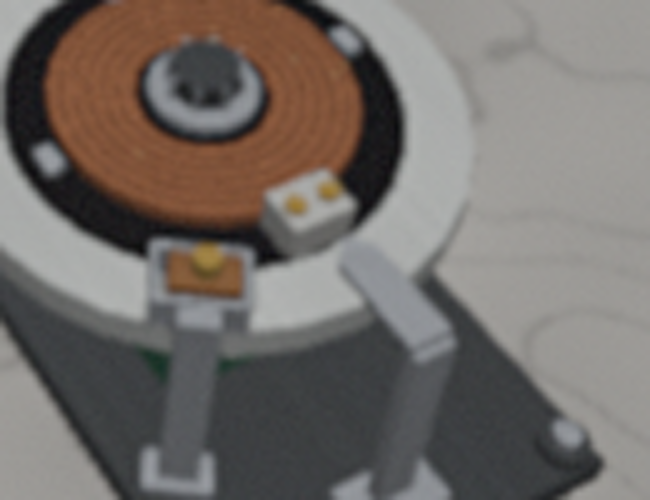

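View pics/side17z.png

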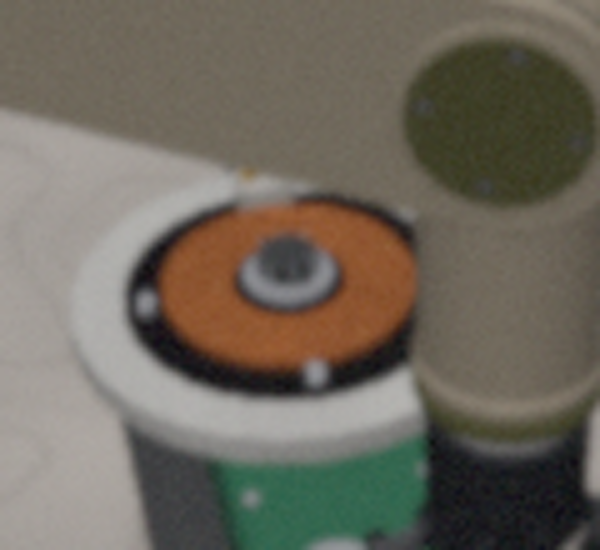

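Run:
```python
from h import *
s=load('pics/scene18.npz')
for z in (0.150,0.155,0.160):
    P=onplane(s,[(270+357/5,200+249/5),(270+432/5,200+330/5)],z)
    d=P[:,:2]-AX; print(z,P[:,:2].round(4).tolist(),np.degrees(np.arctan2(-d[:,0],d[:,1])-YAW).round(2),np.hypot(*d.T).round(4))
# axis check from nut
print(proj(s,[[*AX,0.160]]), proj(s,[[AX[0]+0.089*np.sin(-YAW),AX[1]+.089*np.cos(YAW),0.153]]))
for yaw in (-0.0073,-0.013,-0.02):
  print(yaw, blockang(s)[0]+np.degrees(YAW-yaw))
```

```text
0.15 [[0.5685, 0.2843], [0.5676, 0.3347]] [0.5  0.87] [0.1228 0.1732]
0.155 [[0.5716, 0.287], [0.5707, 0.337]] [-0.89 -0.13] [0.1255 0.1755]
0.16 [[0.5746, 0.2897], [0.5737, 0.3393]] [-2.22 -1.11] [0.1283 0.1779]
[[310.76861608 212.17529519]] [[332.17682758 238.8475123 ]]
-0.0073 0.031430511719270526
-0.013 0.3580164549438397
-0.02 0.759086911535416
```

Call:
play_rows(steps=[[0.5,[0,0,0],[0,0,0]],[0.6,[0,0,0],[0,0,0]],[0.8,[0,0,0],[0,0,0]],[0.8,[0,0,0],[0,0,0]],[0.8,[0,0,0],[0,0,0]]])

```text
t: 42.12
position: [0.6003, -0.1869, 0.1139]
tool_rot: [-3.141, -0.0, 1.57]
wrist_force: [0.5, -0.1, 0.6]
width: 0.803
```

Run:
```python
from h import *
st()
w=snap('wrist','wrist19.png')
```

```text
t 42.117 p [ 0.6003 -0.1869  0.1139] r [-3.1407e+00 -3.0000e-04  1.5704e+00] F [ 0.5  -0.1   0.59] M [-0.02 -0.03  0.01] w 0.803
```

View pics/wrist19.png

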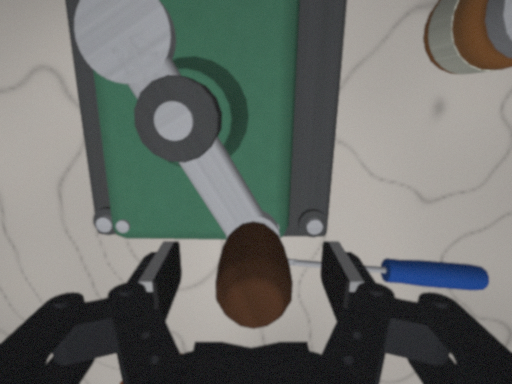

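Call:
play_rows(steps=[[0.8,[0,0,-0.015],[0,0,0]],[0.8,[0,0,-0.05],[0,0,0]],[0.8,[0,0,-0.09],[0,0,0]],[0.8,[0,0,-0.13],[0,0,0]],[0.8,[-0.02,-0.03,-0.16],[0,0,0]],[0.8,[-0.04,-0.06,-0.17],[0,0,0]],[0.8,[-0.06,-0.09,-0.18],[0,0,0]],[0.8,[-0.06,-0.11,-0.18],[0,0,0]],[0.8,[-0.06,-0.11,-0.18],[0,0,0]],[0.8,[-0.06,-0.11,-0.18],[0,0,0]]])

```text
t: 43.0
position: [0.49, -0.2474, 0.2951]
tool_rot: [3.14, 0.001, 1.569]
wrist_force: [1.0, 0.7, -0.4]
width: 0.8
```

Run:
```python
from h import *
st()
s=snap('scene','scene20.png'); print(blockang(s)); np.savez('pics/scene20.npz',**s)
s2=snap('side','side20.png')
a=s['frame'][100:300,180:420]; cv2.imwrite('pics/scene20z.png',cv2.resize(a,None,fx=3,fy=3,interpolation=cv2.INTER_CUBIC))
st()
```

```text
t 43.000 p [ 0.49   -0.2474  0.2951] r [3.1404e+00 6.0000e-04 1.5688e+00] F [ 1.05  0.7  -0.36] M [ 0.   -0.04 -0.01] w 0.800
(np.float64(0.37042987512098885), np.float64(0.08984443088389336), 39, array([332.64418938, 238.73888092]))
t 43.100 p [ 0.4909 -0.2466  0.2942] r [ 3.1415e+00 -3.0000e-04  1.5706e+00] F [0.3  0.4  0.14] M [ 0.01  0.   -0.04] w 0.801
```

View pics/scene20z.png

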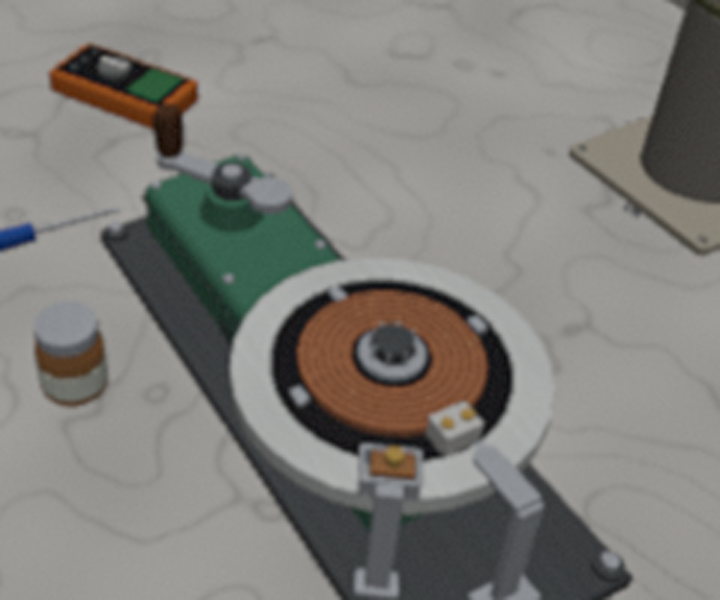

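View pics/side20.png

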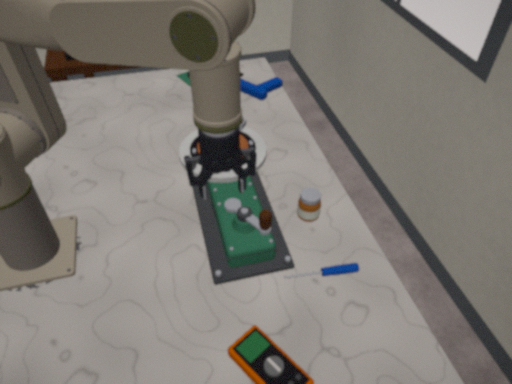

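Run:
```python
from h import *
a=load('pics/scene0.npz')['frame'].astype(int); b=load('pics/scene20.npz')['frame'].astype(int)
d=np.abs(a-b).max(2)
for n,(x0,y0,x1,y1) in dict(jar=(188,195,222,240),screwdriver=(158,165,222,190),meter=(192,110,250,142),pad=(295,240,325,300)).items(): print(n,d[y0:y1,x0:x1].mean().round(1),d[y0:y1,x0:x1].max())
from station import close_job
o=st()
print(close_job())
```

```text
jar 1.5 8
screwdriver 1.5 9
meter 4.0 135
pad 5.2 130
t 43.100 p [ 0.4909 -0.2466  0.2942] r [ 3.1415e+00 -3.0000e-04  1.5706e+00] F [0.3  0.4  0.14] M [ 0.01  0.   -0.04] w 0.801
the job is handed in; nothing more can be done
None
```

The coil was spun for two runs of about 9 s near 15 rpm and then stopped with its terminal block facing the pointer. I let go of the crank, moved the gripper clear and handed the job in at 43.1 s.

**Speed.** I only took pictures at the start and end of each run, so these are means; the in-between speeds come from a fitted model.

| Run | Time | Mean speed | Model range |
|---|---|---|---|
| First | 14.5–23.7 s | 14.2 rpm | about 14.5 falling to 13.8 |
| Second | 25.4–34.6 s | 15.5 rpm | about 15 to 16 after its start |

- The drag seemed to rise during the first run, so I did the second with the crank a little faster, for more margin.
- Each camera picture held the crank still for 0.05 s. At the start of each run the model puts the resulting dip at about 12.9 to 13.8 rpm, right at the lower limit; at least 8 s of each run follow it.
- The highest modelled faceplate speed was about 16 rpm.

**Stop.** The block measured +0.4° from the pointer line. It read the same in three pictures: with the crank held still, 0.1 s later, and after letting go and backing off. The pointer bar itself lines up to within about 1°, limited by its uncertain height. The side camera could not confirm this because the arm was in the way.

**Other checks**
- **First grip:** it closed just above the knob, because the real fingertips sit about 38 mm behind where the stated tool point puts them. I saw this in the pictures and went lower; forces stayed under 1 N.
- **Forces:** every reading, taken at the end of each move, stayed under about 10 N.
- **Other items:** the jar and screwdriver are unchanged in the pictures. The multimeter and pad areas show small picture differences. I put these down to the knob and the block now standing in those parts of the view, but did not check further.

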